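# Tighten the laminating press crosswise

## Task

Clear every sawn blank lying on and near the round press into the sloping drying tray, then take the key wrench from its rack and tighten the press's four screws clockwise in cross order (each screw followed by the one opposite) with the wrench, not the fingers: a first pass turning each about half way to its stop, then a second pass in cross order turning each fully home. Finally hang the wrench back upright by its collar in the rack, with all the blanks lying in the tray, and do not disturb the snail, the stone or the pot.

Things in the scene. Friction and masses are not known exactly. Their poses are not given: they have to be found in the camera images.
- tray_deck (a point): the sloping drying tray, fixed: this point is the middle of its deck surface, 48 mm above the bench; the axes given are level (not tilted). The flat deck is 170 mm (along x) x 300 mm (along y) outside and rises 13 degrees towards +x (low side at -x); low rims 8 mm thick stand 8 mm above the deck on three sides, 14 mm on the low side
- tray: the same tray: origin on the bench directly under the middle of the deck, same axes
- press: round laminating press, fixed: 260 mm diameter, its flat top plate 60 mm above the bench; origin at the centre of its underside. Four screws stand in a ring on the plate, at (x, y) in mm in this frame: screw0 (76.4, 76.4), screw1 (-76.4, 76.4), screw2 (-76.4, -76.4), screw3 (76.4, -76.4), so 0 and 2 are opposite, 1 and 3 are opposite
- ring: the four steel washers on the plate (38 mm diameter, 5 mm thick, tops 65 mm above the bench) with the screws they carry; origin at the middle of the plate's top. The screws are to be turned with the wrench, not with the fingers
- wrench_slot (a point): lower end of the key wrench, on its axis: mouth of the slot that goes over a screw's bar. Wrench z points up its shank, towards the handle. The slot runs through along wrench x (36 mm long), is 15 mm wide (wrench y) and 22 mm deep; the fork outside is 37 mm wide. With its slot mouth 5 mm above a washer it has 19 mm of the 24 mm bar in the slot; the slot has play, so it turns about 0.15 rad before it drives the bar
- wrench_grip (a point): middle of the wrench's red handle, 136 mm above the slot mouth: handle 44 mm (wrench x) x 26 mm (wrench y, the flats to grip) x 66 mm tall, top 166 mm above the slot mouth. Below it a round collar 44 mm diameter, 92 to 100 mm above the slot mouth, then a 16 mm shank down to 32 mm above the mouth. 300 g. It starts hanging upright by the collar in the rack
- rack_seat (a point): key rack, fixed: this point lies between its two level prongs where the wrench axis hangs, at the height of the prong tops (110 mm above the bench). The prongs run along x from 30 mm behind (-x) this point to 40 mm ahead, 22 mm apart, 14 mm thick; open at the -x end, where the shank slides in and out; at +x stands a post, its face 40 mm ahead of this point, no higher than the prongs. The collar rests on the prongs (wrench_grip then 44 mm above this point)
- blank0_c (a point): centre (half-way up) of a sawn pale maple netsuke blank, a plain block 64 (its x) x 40 (y) x 38 mm (z), 90 g; there are two or three blanks, an absent one reads None. They start lying flat, two places being on the press plate and one on the bench
- blank1_c (a point): centre (half-way up) of a sawn mid-brown camellia netsuke blank, a plain block 64 (its x) x 40 (y) x 38 mm (z), 90 g; there are two or three blanks, an absent one reads None. They start lying flat, two places being on the press plate and one on the bench
- blank2_c (a point): centre (half-way up) of a sawn dark walnut netsuke blank, a plain block 64 (its x) x 40 (y) x 38 mm (z), 90 g; there are two or three blanks, an absent one reads None. They start lying flat, two places being on the press plate and one on the bench
- screw0 (a joint): turn of screw 0 in rad: starts loose between 0 and 0.15, grows as it is turned clockwise seen from above, stops dead at 1.4 (fully tight). It stays where it is left (friction 0.12 N m)
- screw0_head (a point): top of screw 0's brass head, 91 mm above the bench, on its axis. The head is an upright bar 34 mm long (its x axis) x 10 mm thick (y) x 24 mm tall, its foot 2 mm above the washer; at joint value 0 the bar lies along the press's x axis. The axes turn with it
- screw1 (a joint): turn of screw 1 in rad: starts loose between 0 and 0.15, grows as it is turned clockwise seen from above, stops dead at 1.4 (fully tight). It stays where it is left (friction 0.12 N m)
- screw1_head (a point): top of screw 1's brass head, 91 mm above the bench, on its axis. The head is an upright bar 34 mm long (its x axis) x 10 mm thick (y) x 24 mm tall, its foot 2 mm above the washer; at joint value 0 the bar lies along the press's x axis. The axes turn with it
- screw2 (a joint): turn of screw 2 in rad: starts loose between 0 and 0.15, grows as it is turned clockwise seen from above, stops dead at 1.4 (fully tight). It stays where it is left (friction 0.12 N m)
- screw2_head (a point): top of screw 2's brass head, 91 mm above the bench, on its axis. The head is an upright bar 34 mm long (its x axis) x 10 mm thick (y) x 24 mm tall, its foot 2 mm above the washer; at joint value 0 the bar lies along the press's x axis. The axes turn with it
- screw3 (a joint): turn of screw 3 in rad: starts loose between 0 and 0.15, grows as it is turned clockwise seen from above, stops dead at 1.4 (fully tight). It stays where it is left (friction 0.12 N m)
- screw3_head (a point): top of screw 3's brass head, 91 mm above the bench, on its axis. The head is an upright bar 34 mm long (its x axis) x 10 mm thick (y) x 24 mm tall, its foot 2 mm above the washer; at joint value 0 the bar lies along the press's x axis. The axes turn with it
- snail: bystander: carved camellia-wood snail, 80 mm long, 54 mm high, loose
- stone: bystander: mottled green beach stone, 84 mm across, 36 mm high, loose
- pot: bystander: terracotta hand-warmer pot, 104 mm across, 85 mm high, loose
There are look-alikes about, which are no part of the job. Of the things shaped like the part that bears wrench_slot, the bare steel one is meant.

How it is judged:
By the outcome, as a careful person would: the job done as asked, in the order asked, and still so for the second after the job is handed in, with the robot touching nothing.
Of blank0, blank1, blank2 only 2 to 3 are there at a start; the rules pass over those that are not, and their reading is None.
At some moment in a run one of blank0, blank1, blank2 may be knocked a few centimetres aside while the robot is not near it.
It also fails if it takes over 210 s, if anything falls off the work surface, if the arm or the gripper's body presses on something with over 40 N, if the wrist force passes 120 N, or if a joint passes its speed limit or range.

## Robot

A 7-joint arm with a two-finger parallel gripper is mounted at the origin on the work surface. World frame = base frame: x ahead of the robot, y to its left, z up, the work surface at z = 0. Lengths are in m, angles in degrees, forces in N, time in s.
With the tool pointing down it reaches from about 0.4 to 0.85 m from the base axis. Payload 6.9 kg.
Tool frame: the origin (TCP) lies midway between the tips of the shut fingers; the grasp point (between the pads) lies ctrl.pinch_z behind it (ctrl.pinch_z is the distance from the TCP to the grasp point, in m); z points along the fingers, y is the line along which they close (so a half turn about z gives the same grasp; the last joint's range is limited). The gripper opens to 85 mm and grips with 20 to 120 N. Pads are 22 mm wide; open, the fingers measure 114 mm over their backs; the gripper's body (76 mm by 85 mm) begins 54 mm behind the grasp point. The pads swing forward as they close: fully open they stand 13 mm farther back than shut.
Start: joints at [6.045, 29.078, -13.613, 85.955, 7.202, 65.827, -8.869], TCP at [0.625, -0, 0.231] pointing down, gripper open.
Joint ranges: [-176.47, 176.47], [-13.61, 117.27], [-81.72, 77.17], [0.22, 143.17], [-87.28, 267.28], [10, 112.55], [-165.47, 165.47]. Speed limits (degrees/s): [136.94, 136.94, 180, 180, 180, 180, 180].

## Interface

Orientations are given as [roll, pitch, yaw] about the fixed x, y, z axes, in that order (R = Rz(yaw) Ry(pitch) Rx(roll)).
In Python, from bench import ctrl gives the robot as it stands.
- The arm moves only by the tool servo_tool, never from a script. Its argument "deltas" is one flat list of numbers, 6 for each row, row after row: the shift along the tool's x, y, z in units of 150 mm (1.0 is 150 mm), then the turn, a rotation vector about the tool's x, y, z in units of pi rad (1.0 is pi rad). In form: [x, y, z, ax, ay, az, x, y, z, ax, ay, az, ...]. A call has 1 to 10 rows; each row shifts and turns the commanded pose from where the row before left it, along the tool's axes as they then stand; what a row does not reach is not made up. A row lasts 1/12 s, in which the tool goes at most 41.7 mm and 7.16 degrees, less where a joint would pass 70% of its speed; a pose out of reach is approached as far as the arm can. A call with a number of a shift or a turn outside -1 to 1 is refused whole. A call with a gripper value outside its range is refused whole. "hand" is the closure, from 0 (fully open) to 1 (shut), set as the call begins (left out, the last holds). The fingers move at their own pace and stop on an object; "force" is the grip in N (left out, the last holds). Time passes only in rows, so rows that do not move let the fingers close. It gives the time, the measured TCP pose, the force, the opening and the grip force at its end, in the units of the state.
- ctrl.state(): the state, without advancing time (a new reading comes with each control period).
- ctrl.read_camera(name): name is "scene" or "side" or "wrist"; returns the picture (400x640x3 uint8, red, green, blue); there is no depth.
- ctrl.calibration(name): a dict with "fov_y" (degrees; the focal length in pixels is half the picture's height over the tangent of half this angle, whatever the lens; pixels are square), "cx", "cy" (the principal point, pixels), "k1" (the pictures are not rectified: a ray, as slopes to the right and down, at radius r is drawn at 1 + k1 r^2 times it, then the intrinsics apply), "xyz" and "attitude" of the camera in the world. Camera axes: x right, y down, z forward; pixel columns grow to the right and rows downward; lengths in m; the calibration is good to about 2 mm. A picture is of the moment at which its call begins: read the wrist's pose just before it. calibration takes no time and is no camera call; for the wrist camera it gives the pose at the moment of the call.
- ctrl.hand_in(): hands the job in; it is judged then, once.
Trained networks look in the newest picture that a camera, given by its name, has taken for a name from the list of things; names that differ only in an ending like _2 or _b are one class to them, and where a whole thing is asked for, a point or a joint stands for the part that bears it (a point fixed in the world has none). Each returns a list of dicts, best first, with "confidence" (0 to 1); they miss things now and then, are a little off and sometimes report something else, mostly with a low value. They report only what shows in the picture. A call takes as long as a camera call. They do not tell look-alikes from the thing itself.
- ctrl.trace(query, camera): "region" (400x640 bool, what is visible of it) and "pixel" ([column, row] in pixels, amid what is visible of it).
The state is a dict: "time": time; "joint_pos": joint angles; "joint_velocities": joint speeds; "joint_torque": joint torques, N m; "tool_pos": TCP position; "eef_rot": TCP orientation; "wrist_force": force on the tool from outside, world axes, zero at the start; "ft_torque": the same for the moment, N m; "finger_gap": finger opening in m; "grasp_force": force on a finger pad.
Only numpy, scipy, OpenCV 4.12 (cv2) and the standard library are available. Lean on these libraries where they do the work, as an engineer would, in place of code of your own. Each camera call takes 0.05 s, during which the arm holds its last target. There are 200 camera calls.

## Working session

There is one attempt and no reset: what is moved stays moved. The work goes in short steps, Python scripts to look and compute and a tool call to move; the robot and the scene stay as the last step left them, time stands still between calls to the robot, and variables do not carry over. Pictures are saved under pics/ and viewed, at most 14 in all, crops included, and the job is handed in when it is done.

Besides the shell and the picture viewer there is one more tool, called by a JSON object that holds its "method" and its "body". servo_tool: Moves the arm, as the interface text tells. Shifts and turns lie within -1 to 1; 1 stands for 150 mm of shift or pi rad of turn. Its arguments: {"type":"object","properties":{"deltas":{"type":"array"},"hand":{"type":"number"},"force":{"type":"number"}},"required":["deltas"]}

```bash
ls; mkdir -p pics
cat > h.py <<'E'
import numpy as np, cv2
from bench import ctrl
from scipy.spatial.transform import Rotation as R
def cam(n):
    c=ctrl.calibration(n); f=200/np.tan(np.radians(c['fov_y']/2))
    K=np.array([[f,0,c['cx']],[0,f,c['cy']],[0,0,1.]]); D=np.array([c['k1'],0,0,0,0.])
    return K,D,R.from_euler('xyz',c['attitude'],degrees=True).as_matrix(),np.array(c['xyz'])
def px2w(n,uv,z,C=None):
    "pixels -> world points at height z"
    K,D,M,o=C or cam(n); uv=np.asarray(uv,float).reshape(-1,1,2)
    s=cv2.undistortPoints(uv,K,D)[:,0]; d=np.c_[s,np.ones(len(s))]@M.T
    return o+d*((z-o[2])/d[:,2])[:,None]
def w2px(n,P,C=None):
    K,D,M,o=C or cam(n); p=(np.atleast_2d(P)-o)@M
    return cv2.projectPoints(p.reshape(-1,1,3),np.zeros(3),np.zeros(3),K,D)[0][:,0]
def save(n,name):
    im=ctrl.read_camera(n); cv2.imwrite(f'pics/{name}.png',im[...,::-1]); return im
E
python3 - <<'E'
from h import *
np.set_printoptions(precision=4,suppress=True)
print(ctrl.state(), ctrl.pinch_z)
for n in('scene','side','wrist'):
    print(n,ctrl.calibration(n)); save(n,n+'0')
for n in('scene','side'):
    for q in['tray','press','ring','wrench_slot','rack_seat','blank0_c','blank1_c','blank2_c','screw0_head','snail','stone','pot']:
        try:
            for d in ctrl.trace(q,n):
                print(n,q,round(d['confidence'],2),np.round(d['pixel']),int(d['region'].sum()))
        except Exception as e: print(n,q,e)
E
```

```text
pics
{'time': 0.0, 'joint_pos': array([  6.0447,  29.126 , -13.6086,  86.0084,   7.2022,  65.8275,
        -8.8691]), 'joint_velocities': array([ 0.0397, -0.025 , -0.0196, -0.0453, -0.0148, -0.0062,  0.0196]), 'joint_torque': array([  0.0012, -62.0588,  -2.187 , -24.9655,   0.0123,   0.0121,
         0.    ]), 'tool_pos': array([ 0.6245, -0.0001,  0.2304]), 'eef_rot': array([-179.8969,    0.0023,   90.0008]), 'wrist_force': array([0.6208, 0.0563, 0.1405]), 'ft_torque': array([ 0.0038,  0.0136, -0.0054]), 'grasp_force': 0.0, 'finger_gap': 0.08551167586809479} 0.0187
scene {'fov_y': 57.63140911726176, 'cx': 322.95295566603727, 'cy': 199.7174413718062, 'k1': 0.014969546313337568, 'xyz': array([ 1.2376, -0.2454,  1.0454]), 'attitude': array([-144.9478,   -0.502 ,   75.5626])}
side {'fov_y': 53.00523684516887, 'cx': 321.62590337800737, 'cy': 199.02814638149644, 'k1': -0.09484438680792114, 'xyz': array([ 0.2704, -0.9895,  0.7046]), 'attitude': array([-120.1552,    1.1314,  -21.3882])}
wrist {'fov_y': 61.97732523166481, 'cx': 319.98563133458214, 'cy': 197.18356206190327, 'k1': -0.0072082939
[... 774 characters left out ...]
73 [298. 229.] 4157
side ring 0.89 [287. 228.] 631
side ring 0.33 [300. 231.] 4097
side wrench_slot 0.95 [311. 321.] 1162
side wrench_slot 0.75 [361. 313.] 1353
side wrench_slot 0.68 [318. 269.] 881
side rack_seat 0.56 [332. 297.] 1409
side blank0_c 0.27 [309. 196.] 92
side blank1_c 0.88 [293. 207.] 395
side blank1_c 0.58 [243. 182.] 2034
side blank1_c 0.23 [285. 233.] 116
side blank2_c 0.58 [302. 187.] 244
side blank2_c 0.15 [239. 183.] 2079
side screw0_head 0.6 [310. 197.] 89
side snail 0.84 [380. 254.] 430
side snail 0.3 [336. 297.] 1340
side stone 0.8 [396. 297.] 657
side stone 0.18 [240. 184.] 2145
side pot 0.61 [320. 269.] 882
side pot 0.59 [357. 192.] 933
side pot 0.25 [398. 299.] 694
```

Run:
```python
import cv2
a=cv2.imread('pics/scene0.png');b=cv2.imread('pics/side0.png')
cv2.imwrite('pics/sc.png',cv2.resize(a[110:310,150:470],(800,500),interpolation=cv2.INTER_CUBIC))
cv2.imwrite('pics/sd.png',cv2.resize(b[140:380,170:470],(750,600),interpolation=cv2.INTER_CUBIC))
```

```text
(no output)
```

View pics/sc.png

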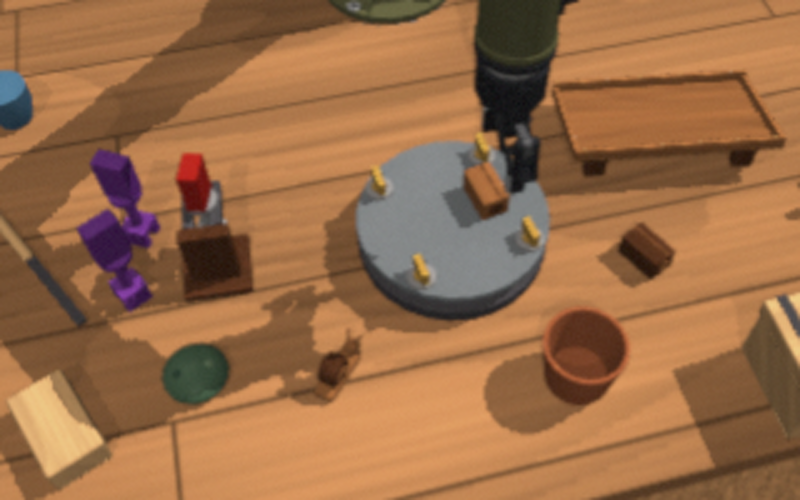

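View pics/sd.png

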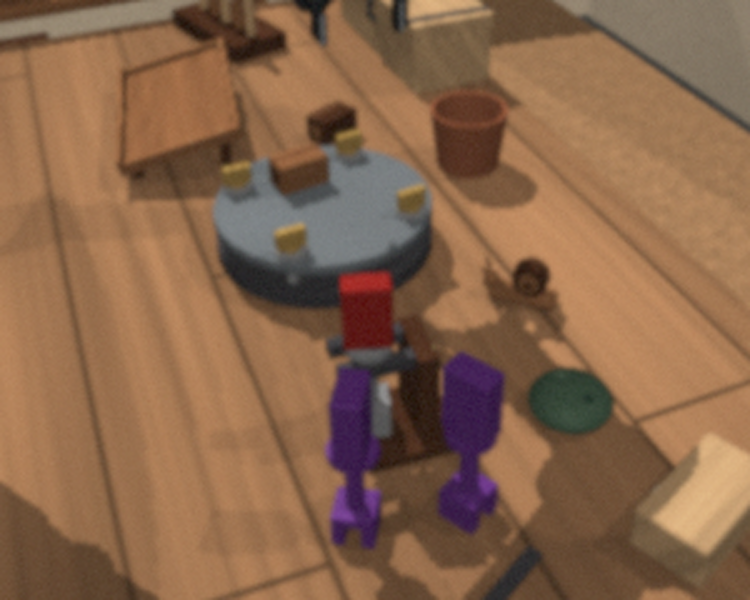

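The crops show a mid-brown blank on the press (scene about (345,186)) and a dark one on the bench (about (408,210)). There is no pale blank: the pale block at scene (172,280) is far too big. The wrench candidates are the red-handled steel one in the rack (scene (227,183)) and two purple ones standing at about (200,190) and (195,212). The bare steel one in the rack is the one meant.

```bash
cat >> h.py <<'E'
def blobs(im,lo,hi,amin=15):
    hsv=cv2.cvtColor(im,cv2.COLOR_RGB2HSV); m=cv2.inRange(hsv,np.array(lo),np.array(hi))
    n,l,s,c=cv2.connectedComponentsWithStats(m); return [(c[i],s[i][4],l==i) for i in range(1,n) if s[i][4]>=amin]
YEL=((20,140,90),(32,255,255)); RED=((0,210,100),(4,255,255))
E
python3 - <<'E'
from h import *
np.set_printoptions(precision=3,suppress=True)
I={n:cv2.imread(f'pics/{n}0.png')[...,::-1].copy() for n in('scene','side','wrist')}
for n in('scene','side'):
    for nm,c,z in(('yel',YEL,.079),('red',RED,.154)):
        for p,a,m in blobs(I[n],*c): print(n,nm,p,a,px2w(n,p,z)[0])
    for q,z in(('tray',.048),('blank1_c',.085),('blank2_c',.022),('snail',.025),('stone',.018),('pot',.05),('rack_seat',.06)):
        if n=='scene': ctrl.read_camera(n) if q=='tray' else 0
        elif q=='tray': ctrl.read_camera(n)
        ds=ctrl.trace(q,n)
        if ds:
            d=ds[0]; print(n,q,d['confidence'],px2w(n,d['pixel'],z)[0])
            if q=='tray':
                cs=max(cv2.findContours(d['region'].astype('u1'),0,2)[0],key=cv2.contourArea)
                qd=cv2.approxPolyDP(cs,8,True)[:,0]; print(qd.tolist()); print(px2w(n,qd,.048))
E
```

```text
scene red [227.463 179.653] 95 [ 0.488 -0.35   0.154]
scene tray 0.88 [0.449 0.322 0.048]
[[464, 164], [447, 138], [371, 144], [383, 180], [448, 176]]
[[0.533 0.47  0.048]
 [0.399 0.468 0.048]
 [0.358 0.177 0.048]
 [0.532 0.162 0.048]
 [0.57  0.39  0.048]]
scene blank1_c 0.71 [0.544 0.018 0.085]
scene blank2_c 0.73 [0.587 0.057 0.022]
scene snail 0.61 [ 0.716 -0.226  0.025]
scene stone 0.92 [ 0.676 -0.403  0.018]
scene pot 0.94 [0.789 0.066 0.05 ]
scene rack_seat 0.87 [ 0.556 -0.347  0.06 ]
side blank1_c 0.62 [0.611 0.099 0.085]
side blank2_c 0.65 [0.659 0.222 0.022]
side snail 0.64 [ 0.728 -0.23   0.025]
side stone 0.98 [ 0.683 -0.398  0.018]
side pot 0.79 [0.795 0.061 0.05 ]
side rack_seat 0.72 [ 0.528 -0.372  0.06 ]
```

View pics/wrist0.png

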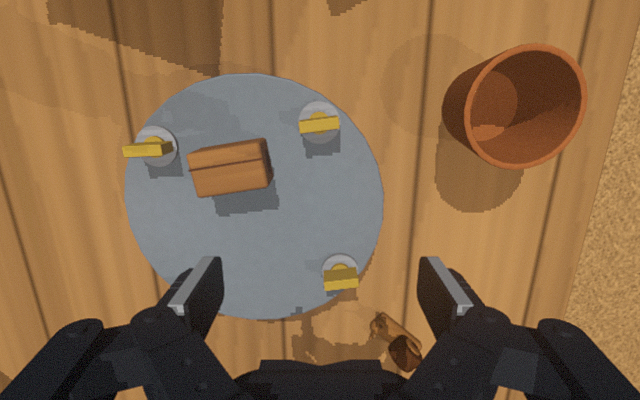

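The wrist view shows the plate (centre about (254,197)), three screws at (150,148), (319,122) and (340,275), the brown blank at (230,167), the pot at (515,105) and the snail at (397,340).

Run:
```python
from h import *
np.set_printoptions(precision=4,suppress=True)
C=cam('wrist'); im=cv2.imread('pics/wrist0.png')[...,::-1].copy()
hsv=cv2.cvtColor(im,cv2.COLOR_RGB2HSV); print(hsv[124,318],hsv[149,150],hsv[197,260],hsv[108,318])
for p,a,m in blobs(im,(20,120,60),(34,255,255),60):
    pts=np.argwhere(m)[:,::-1]; w=px2w('wrist',pts,.091,C)
    (cx,cy),(A,B),t=cv2.minAreaRect((w[:,:2]*1e4).astype('f4')); print('yel',p,a,cx/1e4,cy/1e4,A/1e4,B/1e4,t)
# plate
m=cv2.inRange(hsv,np.array((90,20,60)),np.array((120,120,200))); n,l,s,c=cv2.connectedComponentsWithStats(m); i=1+s[1:,4].argmax()
cs=max(cv2.findContours((l==i).astype('u1'),0,1)[0],key=cv2.contourArea)
pt=cs[:,0][cs[:,0,1]<250]; w=px2w('wrist',pt,.06,C)[:,:2]
for _ in range(6):
    A=np.c_[2*w,np.ones(len(w))]; s_=np.linalg.lstsq(A,(w**2).sum(1),rcond=None)[0]; r=np.sqrt(s_[2]+s_[:2]@s_[:2]); e=np.abs(np.hypot(*(w-s_[:2]).T)-r); w=w[e<max(.0015,np.percentile(e,85))]
print('plate',s_[:2],r,len(w))
cv2.imwrite('pics/x.png',m)
pt=[[320,107],[156,132],[340,256],[190,150],[266,138],[270,157],[191,167],[272,186],[197,196]]
print(px2w('wrist',[(319,113),(159,142),(340,266)],.067,C)); print('blanktop',px2w('wrist',[[188,150],[266,138],[270,157],[191,168]],.098,C))
print('blank bottom',px2w('wrist',[[272,186],[199,197]],.06,C))
for n,q in(('scene','blank1_c'),('scene','blank2_c')):
    im=cv2.imread('pics/scene0.png')
    pass
```

```text
[ 22 169 192] [ 22 180 193] [114  25 101] [ 15   7 155]
yel [318.4163 123.2358] 615 0.62342216796875 0.05273754272460938 0.03254783020019531 0.017093269348144532 0.008747785352170467
yel [144.5949 147.9082] 632 0.476190673828125 0.03053587646484375 0.04161327514648438 0.017259414672851563 17.355348587036133
yel [340.3912 277.7278] 731 0.643956884765625 -0.09119456787109376 0.03340132141113281 0.027855776977539062 7.672340393066406
plate [ 0.6199 -0.0486] 0.006962815967955872 37
[[ 0.6238  0.0592  0.067 ]
 [ 0.4768  0.0335  0.067 ]
 [ 0.6453 -0.0937  0.067 ]]
blanktop [[0.515  0.031  0.098 ]
 [0.5803 0.0409 0.098 ]
 [0.5829 0.0252 0.098 ]
 [0.5158 0.0158 0.098 ]]
blank bottom [[ 0.5779 -0.0103  0.06  ]
 [ 0.5054 -0.0215  0.06  ]]
```

```bash
cat >> h.py <<'E'
def plan(xyz,yaw=None,tilt=None,rows=None):
    """print rows to go to TCP xyz with tool down and tool-x heading yaw(deg); R=Rz(yaw)Rx(180), tilt optional world matrix"""
    s=ctrl.state(); R0=R.from_euler('xyz',s['eef_rot'],degrees=True); p0=s['tool_pos']
    yaw=s['eef_rot'][2] if yaw is None else yaw
    R1=R.from_euler('xyz',[180,0,yaw],degrees=True)
    if tilt is not None: R1=tilt*R1
    rv=(R0.inv()*R1).as_rotvec(); n=max(1,int(np.ceil(np.degrees(np.linalg.norm(rv))/7)))
    d=R1.inv().apply(np.array(xyz)-p0)/.15; m=max(1,int(np.ceil(np.linalg.norm(d)*.15/.04)))
    print('rot total',np.round(rv/np.pi,4),'n',n,'| shift total',np.round(d,4),'m',m,'per row',np.round(d/m,4))
E
python3 - <<'E'
from h import *
np.set_printoptions(precision=4,suppress=True)
C=cam('wrist')
q=px2w('wrist',[(191,168),(270,157),(272,186),(197,196)],.098,C)[:,:2]; print(q,q.mean(0)); v=q[1]-q[0]+q[2]-q[3]; print('b1 yaw',np.degrees(np.arctan2(v[1],v[0])),np.linalg.norm(v)/2)
print('b2',px2w('scene',(406,210),.025),px2w('side',(302,187),.025))
im=cv2.imread('pics/scene0.png')[...,::-1]
# b2 in scene crop corners: (640,226),(673,247),(653,275),(620,253) top/side
f=lambda p:(np.array(p)/2.5+[150,110])
print(px2w('scene',f([(640,226),(673,247),(655,256),(622,246)]),.038))
# tray corners from scene crop at heights (low .029+.014, high .067+.008)
print(px2w('scene',f([(553,88),(745,74)]),.043),px2w('scene',f([(782,140),(576,152)]),.077))
E
```

```text
[[ 0.5158  0.0158]
 [ 0.5829  0.0252]
 [ 0.5835  0.0001]
 [ 0.5182 -0.0089]] [0.5501 0.008 ]
b1 yaw 7.871334867374648 0.06688276517157281
b2 [[0.6555 0.2025 0.025 ]] [[0.6514 0.2122 0.025 ]]
[[0.6265 0.2115 0.038 ]
 [0.6691 0.2413 0.038 ]
 [0.6767 0.2125 0.038 ]
 [0.6511 0.1759 0.038 ]]
[[0.3599 0.1774 0.043 ]
 [0.4034 0.4713 0.043 ]] [[0.5613 0.4411 0.077 ]
 [0.5119 0.1549 0.077 ]]
```

Run:
```python
from h import *
np.set_printoptions(precision=4,suppress=True)
q=px2w('wrist',[(188,150),(266,138),(272,186),(197,197)],.098,cam('wrist'))[:,:2]; print(q,q.mean(0)); v=q[1]-q[0]+q[2]-q[3]; y=np.degrees(np.arctan2(v[1],v[0]));print('b1 yaw',y,np.linalg.norm(v)/2)
c=q.mean(0)
plan([c[0],c[1],.2],y); plan([c[0],c[1],.066],y)
```

```text
[[ 0.515   0.031 ]
 [ 0.5803  0.0409]
 [ 0.5835  0.0001]
 [ 0.5181 -0.0098]] [0.5492 0.0155]
b1 yaw 8.581673050366053 0.06612704380721929
rot total [-0.      0.      0.4523] n 12 | shift total [-0.484  -0.1782  0.2085] m 3 per row [-0.1613 -0.0594  0.0695]
rot total [-0.      0.      0.4523] n 12 | shift total [-0.484  -0.1782  1.1018] m 5 per row [-0.0968 -0.0356  0.2204]
```

{"method": "servo_tool", "body": {"deltas": [0,0,0,0,0,0.038,0,0,0,0,0,0.038,0,0,0,0,0,0.038,0,0,0,0,0,0.038,0,0,0,0,0,0.038,0,0,0,0,0,0.038,0,0,0,0,0,0.038,0,0,0,0,0,0.038,0,0,0,0,0,0.038,0,0,0,0,0,0.038], "hand": 0}}

```text
time: 2.98
tool_pos: [0.625, 0.0001, 0.2313]
eef_rot: [-180.0, -0.0, 21.3]
wrist_force: [-0.3, 0.1, -0.0]
finger_gap: 0.0853
grasp_force: 0.0
```

{"method": "servo_tool", "body": {"deltas": [0,0,0,0,0,0.036,0,0,0,0,0,0.036,-0.161,-0.059,0.03,0,0,0,-0.161,-0.059,0.03,0,0,0,-0.162,-0.06,0.04,0,0,0,0,0,0,0,0,0,0,0,0,0,0,0]}}

```text
time: 3.57
tool_pos: [0.5482, 0.0159, 0.2165]
eef_rot: [-180.0, 0.0, 8.7]
wrist_force: [-0.0, 0.0, 0.3]
finger_gap: 0.0854
grasp_force: 0.0
```

Run:
```python
from h import *
np.set_printoptions(precision=4,suppress=True)
s=ctrl.state();print(s['tool_pos'],s['eef_rot'],s['joint_pos'])
save('wrist','w1')
for q in('blank1_c','blank2_c'):
    for d in ctrl.trace(q,'wrist'): 
        p=np.argwhere(d['region'])[:,::-1]; w=px2w('wrist',p,.098)[:,:2]; print(q,d['confidence'],d['pixel'],cv2.minAreaRect((w*1000).astype('f4')))
plan([.5492,.0155,.066],8.6)
```

```text
[0.5482 0.0159 0.2165] [-179.9768    0.0197    8.6909] [ -9.2298  22.9166   7.3186  99.1237  -3.3708  58.1938 -82.0133]
blank1_c 0.73 [323.2, 191.1] ((550.3065185546875, 13.310876846313477), (68.8525619506836, 40.923606872558594), 9.035134315490723)
blank2_c 0.69 [129.7, 32.1] ((647.2664184570312, 168.3014373779297), (53.274749755859375, 42.90684127807617), 24.598730087280273)
rot total [ 0.0001 -0.0005  0.0002] n 1 | shift total [-0.0075 -0.0024  1.0045] m 4 per row [-0.0019 -0.0006  0.2511]
```

View pics/w1.png

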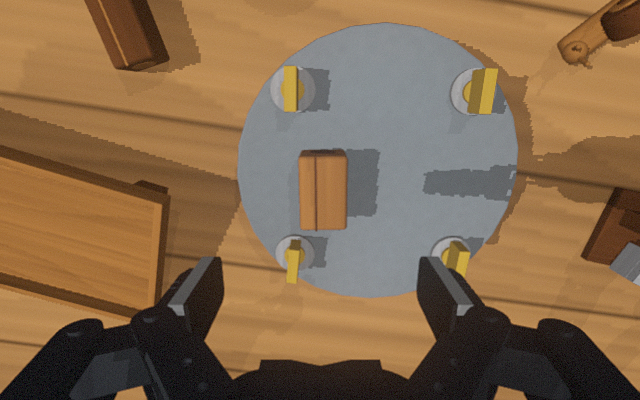

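The view shows the blank at (323,191) between the pads, and all four screws at (291,88), (476,92), (295,255) and (452,258). The dark blank is at (128,33).

{"method": "servo_tool", "body": {"deltas": [0,0,0.2,0,0,0,0,0.005,0.25,0,0,0,0,0,0.25,0,0,0,0,0,0.2,0,0,0,0,0,0.1,0,0,0,0,0,0,0,0,0]}}

```text
time: 4.22
tool_pos: [0.548, 0.0144, 0.0626]
eef_rot: [-180.0, 0.3, 8.6]
wrist_force: [-0.7, -0.2, 0.2]
finger_gap: 0.0851
grasp_force: 0.0
```

{"method": "servo_tool", "body": {"deltas": [0,0,0,0,0,0,0,0,0,0,0,0,0,0,0,0,0,0,0,0,0,0,0,0,0,0,0,0,0,0,0,0,0,0,0,0,0,0,0,0,0,0,0,0,0,0,0,0], "hand": 1, "force": 40}}

```text
time: 4.88
tool_pos: [0.5505, 0.0147, 0.0679]
eef_rot: [180.0, -0.2, 8.6]
wrist_force: [-0.2, -0.1, 7.0]
finger_gap: 0.0395
grasp_force: 41.2
```

{"method": "servo_tool", "body": {"deltas": [0,0,-0.2,0,0,0,0,0,-0.25,0,0,0,0,0,-0.25,0,0,0,0,0,-0.25,0,0,0,0,0,-0.05,0,0,0,0,0,0,0,0,0]}}

```text
time: 5.38
tool_pos: [0.551, 0.0147, 0.2199]
eef_rot: [180.0, -0.4, 8.6]
wrist_force: [0.9, 0.2, -1.8]
finger_gap: 0.0391
grasp_force: 40.9
```

Run:
```python
from h import *
np.set_printoptions(precision=4,suppress=True)
C=cam('wrist'); im=save('wrist','w2'); hsv=cv2.cvtColor(im,cv2.COLOR_RGB2HSV)
m=cv2.inRange(hsv,np.array((85,8,40)),np.array((130,130,200)));  cv2.imwrite('pics/m.png',m)
print([hsv[y,x].tolist() for x,y in((400,150),(280,75),(290,85),(460,100),(300,235))])
# tray edges from wrist1 view: none yet
Z=R.from_euler('z',-9.2,degrees=True)
tilt=R.from_rotvec(Z.apply([0,-np.radians(13),0]))   # rises towards tray +x
nrm=tilt.apply([0,0,1]); print('normal',nrm)
o=np.array([.459,.311,.048])
for ty in(-.07,.07):
    g=o+Z.apply([-.01,ty,0]); g[2]-=.01*np.tan(np.radians(13)); 
    print('deck pt',g,'tcp at grip height',g+nrm*(.066-.06))
    plan(g+nrm*.1,80.8,tilt);
```

```text
[[94, 13, 159], [130, 4, 182], [23, 156, 213], [22, 162, 190], [14, 150, 151]]
normal [-0.2221  0.036   0.9744]
deck pt [0.4379 0.2435 0.0457] tcp at grip height [0.4366 0.2437 0.0515]
rot total [-0.0618  0.0447 -0.3991] n 11 | shift total [ 1.3858 -1.2118  0.2289] m 7 per row [ 0.198  -0.1731  0.0327]
deck pt [0.4603 0.3817 0.0457] tcp at grip height [0.459  0.3819 0.0515]
rot total [-0.0618  0.0447 -0.3991] n 11 | shift total [ 2.3191 -1.2118  0.2289] m 10 per row [ 0.2319 -0.1212  0.0229]
```

{"method": "servo_tool", "body": {"deltas": [0,0,0,-0.0056,0.0041,-0.0363,0,0,0,-0.0056,0.0041,-0.0363,0,0,0,-0.0056,0.0041,-0.0363,0,0,0,-0.0056,0.0041,-0.0363,0,0,0,-0.0056,0.0041,-0.0363,0,0,0,-0.0056,0.0041,-0.0363,0,0,0,-0.0056,0.0041,-0.0363,0,0,0,-0.0056,0.0041,-0.0363,0,0,0,-0.0056,0.0041,-0.0363,0,0,0,-0.0056,0.0041,-0.0363]}}

```text
time: 6.27
tool_pos: [0.5478, 0.015, 0.2139]
eef_rot: [168.4, -0.6, 74.7]
wrist_force: [-0.5, 0.2, -1.2]
finger_gap: 0.0391
grasp_force: 40.8
```

{"method": "servo_tool", "body": {"deltas": [0,0,0,-0.0056,0.0041,-0.0363,0.23,-0.12,0,0,0,0,0.23,-0.12,0,0,0,0,0.23,-0.12,0,0,0,0,0.23,-0.12,0,0,0,0,0.23,-0.12,0,0,0,0,0.23,-0.12,0,0,0,0,0.23,-0.12,0,0,0,0,0,0,0,0,0,0,0,0,0,0,0,0]}}

```text
time: 7.1
tool_pos: [0.4639, 0.2752, 0.1859]
eef_rot: [167.4, 0.1, 81.2]
wrist_force: [0.1, -0.1, -2.0]
finger_gap: 0.0392
grasp_force: 40.8
```

Run:
```python
from h import *
np.set_printoptions(precision=4,suppress=True)
s=ctrl.state();print(s['tool_pos'],s['eef_rot'],s['joint_pos'],s['finger_gap'])
save('wrist','w3')
```

```text
[0.4639 0.2752 0.1859] [167.3715   0.0866  81.2075] [-32.8761  19.7195  -9.0886 111.5871  19.1256  42.3602 -63.4648] 0.03917717423791695
```

View pics/w3.png

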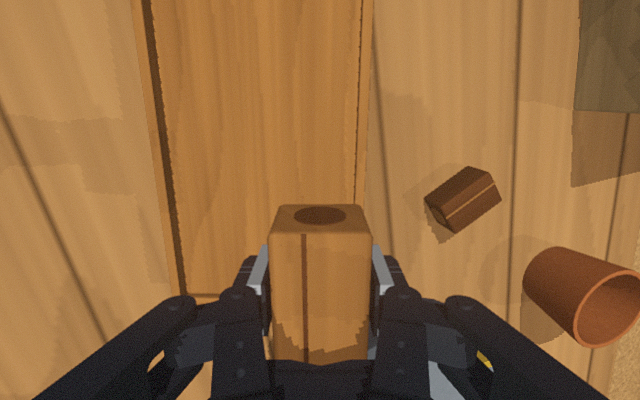

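View pics/w2.png

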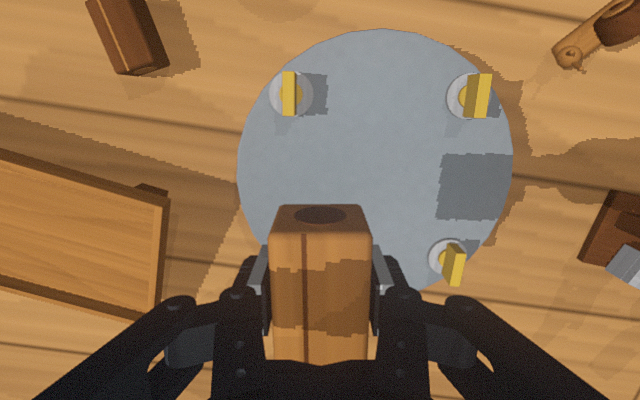

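Now over the tray: low rim at left (160,150), high rim at right (362,100), near end at row 295. The dark blank shows at (463,200).

Run:
```python
from h import *
np.set_printoptions(precision=4,suppress=True)
C=cam('wrist')
lo=px2w('wrist',[(143,30),(172,292)],.041,C); hi=px2w('wrist',[(368,30),(362,180)],.076,C)
print(lo,hi)
print('end low corner',px2w('wrist',[(175,298)],.04,C))
d=lo[0]-lo[1]; print(np.degrees(np.arctan2(d[1],d[0]))); d=hi[0]-hi[1]; print(np.degrees(np.arctan2(d[1],d[0])))
Z=R.from_euler('z',-9.2,degrees=True); tilt=R.from_rotvec(Z.apply([0,-np.radians(13),0])); nrm=tilt.apply([0,0,1]); o=np.array([.459,.311,.048])
print('tray frame lo,hi', (lo-o)@Z.as_matrix(),(hi-o)@Z.as_matrix())
g=o+Z.apply([-.01,.07,0]); g[2]-=.0023
plan(g+nrm*.012,80.8,tilt)
```

```text
[[0.3871 0.4058 0.041 ]
 [0.3467 0.1949 0.041 ]] [[0.5425 0.3811 0.076 ]
 [0.525  0.2718 0.076 ]]
end low corner [[0.3471 0.1876 0.04  ]]
79.16638761013054
80.91557098645585
tray frame lo,hi [[-0.0862  0.0821 -0.007 ]
 [-0.0923 -0.1325 -0.007 ]] [[ 0.0712  0.0826  0.028 ]
 [ 0.0714 -0.0282  0.028 ]]
rot total [-0.0018  0.0005  0.0012] n 1 | shift total [ 0.711  -0.3534  0.8001] m 5 per row [ 0.1422 -0.0707  0.16  ]
```

{"method": "servo_tool", "body": {"deltas": [0.18,-0.09,0,0,0,0,0.18,-0.09,0,0,0,0,0.18,-0.09,0,0,0,0,0.17,-0.08,0,0,0,0,0,0,0.25,0,0,0,0,0,0.25,0,0,0,0,0,0.18,0,0,0,0,0,0.1,0,0,0,0,0,0,0,0,0,0,0,0,0,0,0]}}

```text
time: 7.98
tool_pos: [0.4589, 0.3797, 0.0615]
eef_rot: [167.2, 0.1, 80.7]
wrist_force: [-0.6, -0.3, -0.9]
finger_gap: 0.0394
grasp_force: 40.8
```

{"method": "servo_tool", "body": {"deltas": [0,0,0,0,0,0,0,0,0,0,0,0,0,0,0,0,0,0,0,0,0,0,0,0,0,0,0,0,0,0,0,0,0,0,0,0], "hand": 0.3}}

```text
time: 8.48
tool_pos: [0.4587, 0.3821, 0.0632]
eef_rot: [167.1, -0.1, 80.8]
wrist_force: [-0.5, 0.2, -0.5]
finger_gap: 0.0596
grasp_force: 0.0
```

{"method": "servo_tool", "body": {"deltas": [0,0,-0.1,0,0,0,0,0,-0.2,0,0,0,0,0,-0.25,0,0,0,0,0,-0.25,0,0,0,0,0,-0.2,0,0,0,0,0,0,0,0,0], "hand": 0}}

```text
time: 8.98
tool_pos: [0.4261, 0.3902, 0.2155]
eef_rot: [166.9, -0.5, 80.9]
wrist_force: [-0.0, 0.7, -0.5]
finger_gap: 0.0855
grasp_force: 0.0
```

Run:
```python
from h import *
np.set_printoptions(precision=4,suppress=True)
save('scene','s1');C=cam('scene')
for q,z in(('blank1_c',.067),('blank2_c',.019)):
    for d in ctrl.trace(q,'scene'): print(q,d['confidence'],d['pixel'],px2w('scene',d['pixel'],z,C))
save('wrist','w4')
for d in ctrl.trace('blank2_c','wrist'): print('w',d['confidence'],d['pixel'],px2w('wrist',d['pixel'],.03))
plan([.64,.205,.2],80.8)
im=cv2.imread('pics/s1.png'); cv2.imwrite('pics/s1c.png',cv2.resize(im[110:310,150:470],(800,500)))
```

```text
blank1_c 0.59 [434.5, 149.5] [[0.4573 0.3844 0.067 ]]
blank2_c 0.85 [406.6, 208.3] [[0.6461 0.2097 0.019 ]]
blank2_c 0.56 [344.9, 168.8] [[0.4278 0.0555 0.019 ]]
w 0.73 [482.6, 262.3] [[0.6494 0.2243 0.03  ]]
w 0.31 [319.3, 228.9] [[0.4545 0.3206 0.03  ]]
rot total [0.0711 0.0005 0.0001] n 2 | shift total [-0.9646  1.6051  0.0501] m 8 per row [-0.1206  0.2006  0.0063]
```

View pics/w4.png

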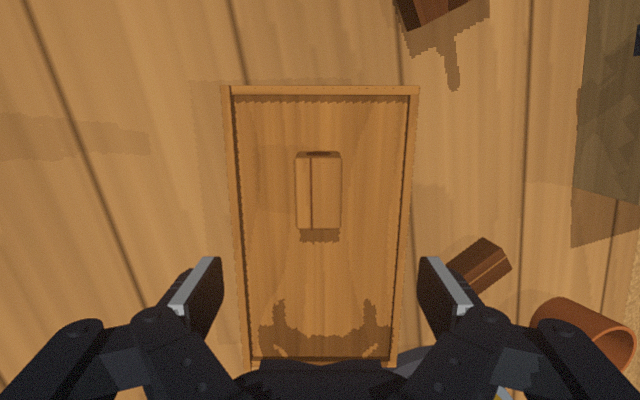

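Blank1 lies in the tray at (319,190), well inside the rims. The dark blank is at (483,262).

{"method": "servo_tool", "body": {"deltas": [0,0,0,0.0355,0,0,0,0,0,0.0355,0,0,-0.12,0.2,0,0,0,0,-0.12,0.2,0,0,0,0,-0.12,0.2,0,0,0,0,-0.12,0.2,0,0,0,0,-0.12,0.2,0,0,0,0,-0.12,0.2,0,0,0,0,-0.12,0.2,0,0,0,0,-0.12,0.2,0,0,0,0]}}

```text
time: 10.07
tool_pos: [0.6404, 0.2048, 0.207]
eef_rot: [-179.9, 0.1, 80.8]
wrist_force: [1.7, 0.1, -0.4]
finger_gap: 0.0853
grasp_force: 0.0
```

{"method": "servo_tool", "body": {"deltas": [0,0,0,0,0,0.036,0,0,0,0,0,0.036,0,0,0,0,0,0.036,0,0,0,0,0,0.036,0,0,0,0,0,0.036,0,0,0,0,0,0.036,0,0,0,0,0,0.036,0,0,0,0,0,0,0,0,0,0,0,0]}}

```text
time: 10.82
tool_pos: [0.6393, 0.2065, 0.2075]
eef_rot: [180.0, 0.1, 35.7]
wrist_force: [0.2, 0.1, -1.1]
finger_gap: 0.0852
grasp_force: 0.0
```

Run:
```python
from h import *
np.set_printoptions(precision=4,suppress=True)
save('wrist','w5'); print(ctrl.state()['tool_pos'],ctrl.state()['eef_rot'])
for d in ctrl.trace('blank2_c','wrist'):
    p=np.argwhere(d['region'])[:,::-1]; w=px2w('wrist',p,.038)[:,:2]; r=cv2.minAreaRect((w*1000).astype('f4')); print('w',d['confidence'],d['pixel'],r)
```

```text
[0.6394 0.2066 0.2078] [179.9772   0.0501  35.6948]
w 0.75 [327.8, 155.1] ((654.1303100585938, 212.81524658203125), (65.82931518554688, 39.47515869140625), 24.829265594482422)
```

View pics/w5.png

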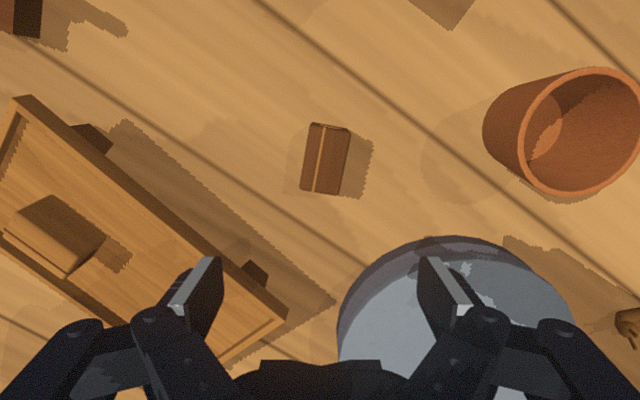

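The dark blank shows clearly at (326,158), about 25° in heading, and it is free on all sides.

```bash
python3 -c "
from h import *
plan([.654,.2128,.008],25)"
```

```text
rot total [0.0001 0.0001 0.0593] n 2 | shift total [0.1051 0.0034 1.3344] m 6 per row [0.0175 0.0006 0.2224]
```

{"method": "servo_tool", "body": {"deltas": [0,0,0,0,0,0.03,0,0,0,0,0,0.03,0.105,0.003,0.22,0,0,0,0,0,0.25,0,0,0,0,0,0.25,0,0,0,0,0,0.25,0,0,0,0,0,0.2,0,0,0,0,0,0.1,0,0,0,0,0,0.05,0,0,0,0,0,0,0,0,0]}}

```text
time: 11.75
tool_pos: [0.6533, 0.2125, 0.009]
eef_rot: [-180.0, 0.1, 24.8]
wrist_force: [-0.6, 0.2, 0.0]
finger_gap: 0.0851
grasp_force: 0.0
```

{"method": "servo_tool", "body": {"deltas": [0,0,0,0,0,0,0,0,0,0,0,0,0,0,0,0,0,0,0,0,0,0,0,0,0,0,0,0,0,0,0,0,0,0,0,0,0,0,0,0,0,0,0,0,0,0,0,0], "hand": 1, "force": 40}}

```text
time: 12.42
tool_pos: [0.6554, 0.2133, 0.0129]
eef_rot: [180.0, -0.2, 24.7]
wrist_force: [-0.1, -0.5, 6.3]
finger_gap: 0.0394
grasp_force: 42.0
```

{"method": "servo_tool", "body": {"deltas": [0,0,-0.2,0,0,0,0,0,-0.25,0,0,0,0,0,-0.25,0,0,0,0,0,-0.25,0,0,0,0,0,-0.25,0,0,0,0,0,0,0,0,0]}}

```text
time: 12.92
tool_pos: [0.6578, 0.214, 0.2007]
eef_rot: [179.9, -0.9, 24.7]
wrist_force: [1.0, 0.4, 1.0]
finger_gap: 0.0394
grasp_force: 41.1
```

Run:
```python
from h import *
Z=R.from_euler('z',-9.2,degrees=True); tilt=R.from_rotvec(Z.apply([0,-np.radians(13),0])); nrm=tilt.apply([0,0,1]); o=np.array([.45,.313,.048])
g=o+Z.apply([0,-.07,0]); print(g+nrm*.014)
plan(g+nrm*.1,80.8,tilt)
```

```text
[0.43569951 0.24440398 0.06164118]
rot total [-0.0635  0.0312 -0.3109] n 9 | shift total [-0.0366 -1.6644 -0.0063] m 7 per row [-0.0052 -0.2378 -0.0009]
```

{"method": "servo_tool", "body": {"deltas": [0,0,0,-0.007,0.0035,-0.0345,0,0,0,-0.007,0.0035,-0.0345,0,0,0,-0.007,0.0035,-0.0345,0,0,0,-0.007,0.0035,-0.0345,0,0,0,-0.007,0.0035,-0.0345,0,0,0,-0.007,0.0035,-0.0345,0,0,0,-0.007,0.0035,-0.0345,0,0,0,-0.007,0.0035,-0.0345,0,0,0,-0.007,0.0035,-0.0345,0,-0.1,0,0,0,0]}}

```text
time: 13.75
tool_pos: [0.6412, 0.214, 0.1886]
eef_rot: [167.6, 0.3, 81.0]
wrist_force: [-0.4, 0.2, -0.4]
finger_gap: 0.0395
grasp_force: 41.0
```

{"method": "servo_tool", "body": {"deltas": [-0.005,-0.23,0,0,0,0,-0.005,-0.23,0,0,0,0,-0.005,-0.23,0,0,0,0,-0.005,-0.23,0,0,0,0,-0.005,-0.23,0,0,0,0,-0.005,-0.23,0,0,0,0,-0.005,-0.18,0,0,0,0,0,0,0,0,0,0,0,0,0,0,0,0]}}

```text
time: 14.5
tool_pos: [0.4119, 0.2471, 0.1386]
eef_rot: [167.8, 0.3, 80.9]
wrist_force: [1.4, -0.5, 0.3]
finger_gap: 0.0392
grasp_force: 41.1
```

Run:
```python
from h import *
Z=R.from_euler('z',-9.2,degrees=True); tilt=R.from_rotvec(Z.apply([0,-np.radians(13),0])); nrm=tilt.apply([0,0,1]); o=np.array([.45,.313,.048])
g=o+Z.apply([0,-.07,0]); plan(g+nrm*.016,80.8,tilt)
```

```text
rot total [-0.0042  0.0014  0.001 ] n 1 | shift total [0.0077 0.0397 0.5226] m 2 per row [0.0039 0.0199 0.2613]
```

{"method": "servo_tool", "body": {"deltas": [0.008,0.04,0.1,-0.0042,0,0,0,0,0.2,0,0,0,0,0,0.15,0,0,0,0,0,0.07,0,0,0,0,0,0,0,0,0,0,0,0,0,0,0]}}

```text
time: 15.0
tool_pos: [0.4372, 0.2434, 0.0635]
eef_rot: [167.0, 0.3, 80.7]
wrist_force: [-0.4, 0.3, -1.0]
finger_gap: 0.0394
grasp_force: 41.3
```

{"method": "servo_tool", "body": {"deltas": [0,0,0,0,0,0,0,0,0,0,0,0,0,0,0,0,0,0,0,0,0,0,0,0,0,0,0,0,0,0,0,0,0,0,0,0], "hand": 0.3}}

```text
time: 15.5
tool_pos: [0.4363, 0.2438, 0.0639]
eef_rot: [167.0, 0.3, 80.8]
wrist_force: [-0.1, 0.3, 0.1]
finger_gap: 0.0598
grasp_force: 0.0
```

{"method": "servo_tool", "body": {"deltas": [0,0,-0.1,0,0,0,0,0,-0.2,0,0,0,0,0,-0.25,0,0,0,0,0,-0.25,0,0,0,0,0,-0.2,0,0,0,0,0,0,0.0355,0,0,0,0,0,0.0355,0,0,0,0,0,0,0,0], "hand": 0}}

```text
time: 16.17
tool_pos: [0.4064, 0.2491, 0.2109]
eef_rot: [179.9, 0.1, 80.5]
wrist_force: [1.2, -0.2, -0.2]
finger_gap: 0.0852
grasp_force: 0.0
```

Run:
```python
from h import *
np.set_printoptions(precision=4,suppress=True)
save('scene','s2');C=cam('scene')
Z=R.from_euler('z',-9.2,degrees=True)
for q in('blank1_c','blank2_c','blank0_c'):
    for d in ctrl.trace(q,'scene'): print(q,d['confidence'],d['pixel'],(px2w('scene',d['pixel'],.07,C)-[.45,.313,0])@Z.as_matrix())
plan([.561,-.03,.28],80.8)
# rack from scene: red handle
im=cv2.imread('pics/scene0.png')[...,::-1].copy()
```

```text
blank1_c 0.54 [433.6, 148.8] [[-0.0052  0.0678  0.07  ]]
blank2_c 0.5 [393.6, 151.9] [[-0.0026 -0.0805  0.07  ]]
blank0_c 0.44 [357.7, 208.0] [[ 0.2281 -0.2455  0.07  ]]
rot total [ 0.0013  0.002  -0.0002] n 1 | shift total [-1.6708  1.3424 -0.4718] m 9 per row [-0.1856  0.1492 -0.0524]
```

Both blanks lie in the tray, by scene pixels (434,149) and (394,152). Next I look at the press squarely.

{"method": "servo_tool", "body": {"deltas": [-0.2,0.134,-0.047,0,0,0,-0.2,0.134,-0.047,0,0,0,-0.2,0.134,-0.047,0,0,0,-0.2,0.134,-0.047,0,0,0,-0.2,0.134,-0.047,0,0,0,-0.2,0.134,-0.047,0,0,0,-0.2,0.134,-0.047,0,0,0,-0.2,0.134,-0.047,0,0,0,-0.2,0.134,-0.047,0,0,0,-0.2,0.134,-0.047,0,0,0]}}

```text
time: 17.2
tool_pos: [0.5527, -0.0786, 0.2827]
eef_rot: [179.8, 0.3, 80.9]
wrist_force: [0.7, 1.1, 0.3]
finger_gap: 0.0854
grasp_force: 0.0
```

{"method": "servo_tool", "body": {"deltas": [0,0,0,0,0,0,0,0,0,0,0,0,0,0,0,0,0,0,0,0,0,0,0,0]}}

```text
time: 17.53
tool_pos: [0.5523, -0.076, 0.2822]
eef_rot: [179.8, 0.3, 80.9]
wrist_force: [0.6, -0.5, 0.2]
finger_gap: 0.0856
grasp_force: 0.0
```

Run:
```python
from h import *
np.set_printoptions(precision=4,suppress=True)
C=cam('wrist'); im=save('wrist','w6'); np.savez('c6.npz',*C)
hsv=cv2.cvtColor(im,cv2.COLOR_RGB2HSV)
P=[]
for p,a,m in blobs(im,(19,130,80),(30,255,255),60): print('yel',p,a,px2w('wrist',p,.085,C)[0])
for d in ctrl.trace('press','wrist')[:2]:
    cs=max(cv2.findContours(d['region'].astype('u1'),0,1)[0],key=cv2.contourArea)[:,0]; print('press',d['confidence'],d['pixel'],cs.min(0),cs.max(0))
for d in ctrl.trace('ring','wrist')[:2]: 
    print('ring',d['confidence'],d['region'].sum())
    n,l,s,c=cv2.connectedComponentsWithStats(d['region'].astype('u1'))
    for i in range(1,n):
        if s[i,4]>50: print(c[i],s[i])
```

```text
yel [374.2549  24.4614] 557 [0.6233 0.0502 0.085 ]
yel [219.3543  76.378 ] 508 [0.4716 0.0288 0.085 ]
yel [409.2048 175.8324] 537 [ 0.6437 -0.098   0.085 ]
yel [272.5849 215.8896] 489 [ 0.4935 -0.1192  0.085 ]
press 0.81 [317.2, 119.2] [199   0] [439 236]
ring 0.79 4397
[370.6405  27.4083] [ 351    7   43   43 1352]
[224.2039  76.4403] [ 201   57   44   40 1231]
[405.2229 173.2324] [387 156  40  34 951]
[274.095  211.7798] [258 196  34  32 863]
```

View pics/w6.png

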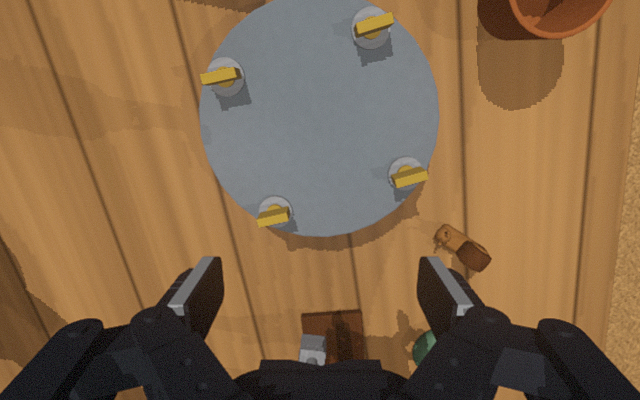

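The plate and its four screws at (374,24), (221,76), (409,176) and (273,215) are clear. The rack with the steel wrench is below at (325,340), and the snail is at (462,248).

```bash
cat > fit.py <<'E'
from h import *
from scipy.optimize import least_squares
np.set_printoptions(precision=4,suppress=True)
im=cv2.imread('pics/w6.png')[...,::-1].copy(); z=np.load('c6.npz'); C=tuple(z[k] for k in z.files)
hsv=cv2.cvtColor(im,cv2.COLOR_RGB2HSV)
T=[];A=[]
for p,a,m in blobs(im,(20,130,80),(30,255,255),60):
    v=hsv[...,2][m]; th=cv2.threshold(v.reshape(-1,1),0,255,cv2.THRESH_OTSU)[0]
    mm=(m&(hsv[...,2]>th)).astype('u1'); n,l,s,c=cv2.connectedComponentsWithStats(mm); i=1+s[1:,4].argmax()
    w=px2w('w',np.argwhere(l==i)[:,::-1],.091,C)[:,:2]; (x,y),(W,H),t=cv2.minAreaRect((w*1000).astype('f4'))
    if W<H: W,H,t=H,W,t-90
    t=(t+90)%180-90
    print('th',th,round(x,1),round(y,1),'size',round(W,1),round(H,1),'ang',round(t,1)); T.append([x/1000,y/1000]);A.append(t)
T=np.array(T); c=T.mean(0); print('center',c); d=[T[0]-T[1],T[2]-T[3]]; e=[T[0]-T[2],T[1]-T[3]]
print([np.linalg.norm(v) for v in d+e],[np.degrees(np.arctan2(v[1],v[0])) for v in d],[np.degrees(np.arctan2(v[1],v[0]))-90 for v in e])
# plate circle from press edge gray mask
g=cv2.inRange(hsv,np.array((85,8,60)),np.array((140,90,200))); n,l,s,cc=cv2.connectedComponentsWithStats(g); i=1+s[1:,4].argmax()
cs=max(cv2.findContours((l==i).astype('u1'),0,1)[0],key=cv2.contourArea)[:,0]; cs=cs[(cs[:,1]>3)&(cs[:,1]<225)]
w=px2w('w',cs,.06,C)[:,:2]
r=least_squares(lambda q:np.hypot(*(w-q[:2]).T)-.13,[.56,-.03],loss='soft_l1',f_scale=.001); print('circle',r.x,np.median(np.abs(r.fun)))
E
python3 fit.py
```

```text
th 157.0 622.7 51.7 size 33.0 10.4 ang 7.3
th 157.0 471.6 30.5 size 33.1 11.1 ang 2.8
th 159.0 644.4 -100.0 size 33.1 9.4 ang 7.7
th 161.0 493.0 -121.5 size 33.5 9.5 ang 4.6
center [ 0.5579 -0.0348]
[np.float64(0.1525240985544881), np.float64(0.15291863058967659), np.float64(0.15319582028834258), np.float64(0.15351032576204202)] [np.float64(7.969906713543184), np.float64(8.087968930926245)] [np.float64(8.1300333497379), np.float64(7.982572178648368)]
circle [ 0.5588 -0.0379] 0.006040506779710159
```

{"method": "servo_tool", "body": {"deltas": [-0.234,-0.012,-0.027,0,0,0,-0.234,-0.012,-0.027,0,0,0,-0.234,-0.012,-0.027,0,0,0,-0.234,-0.012,-0.027,0,0,0,-0.234,-0.012,-0.027,0,0,0,-0.234,-0.012,-0.027,0,0,0,-0.234,-0.012,-0.027,0,0,0,-0.234,-0.012,-0.027,0,0,0,-0.234,-0.012,-0.027,0,0,0,-0.234,-0.012,-0.027,0,0,0]}}

```text
time: 18.52
tool_pos: [0.4784, -0.4222, 0.3251]
eef_rot: [179.8, 0.3, 80.8]
wrist_force: [1.1, -0.3, 0.2]
finger_gap: 0.0855
grasp_force: 0.0
```

{"method": "servo_tool", "body": {"deltas": [0,0,0,0,0,0,0,0,0,0,0,0,0,0,0,0,0,0,0,0,0,0,0,0]}}

```text
time: 18.85
tool_pos: [0.4796, -0.4196, 0.3246]
eef_rot: [179.8, 0.2, 80.9]
wrist_force: [0.3, 0.7, -0.2]
finger_gap: 0.0851
grasp_force: 0.0
```

Run:
```python
from h import *
np.set_printoptions(precision=4,suppress=True)
C=cam('wrist'); im=save('wrist','w7'); np.savez('c7.npz',*C); print(ctrl.state()['tool_pos'],ctrl.state()['joint_pos'])
for p,a,m in blobs(im,(0,180,60),(5,255,255),100):
    w=px2w('w',np.argwhere(m)[:,::-1],.184,C)[:,:2]; print(p,a,cv2.minAreaRect((w*1000).astype('f4')))
```

```text
[ 0.4796 -0.4196  0.3248] [37.4019 26.8144  2.6335 74.7164 -1.1265 78.1699 30.8852]
[327.1771 102.1019] 1570 ((496.31378173828125, -353.0863952636719), (25.013669967651367, 43.20821762084961), 73.38874816894531)
```

View pics/w7.png

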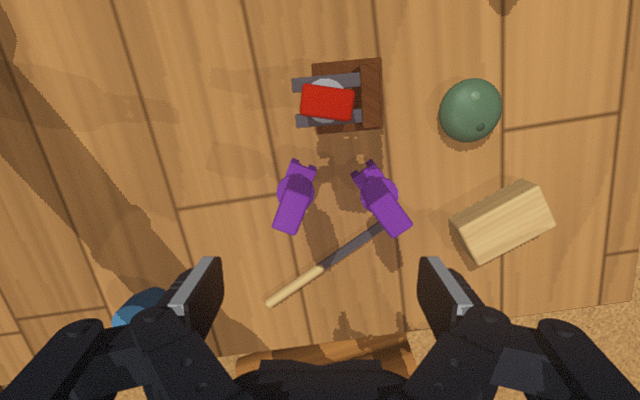

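The red-handled steel wrench sits in the rack, its top at (327,102). The two purple look-alikes stand at (292,197) and (383,197), and the stone is at (470,110). Bare steel in the rack matches, so that is the wrench.

Run:
```python
from h import *
np.set_printoptions(precision=4,suppress=True)
im=cv2.imread('pics/w7.png')[...,::-1].copy(); z=np.load('c7.npz'); C=tuple(z[k] for k in z.files)
print('purple top corners',px2w('w',[(272,228),(285,186),(376,182),(366,190),(412,222),(295,234)],.166,C)[:,:2])
print('forks',px2w('w',[(300,165),(370,165)],.02,C)[:,:2])
hsv=cv2.cvtColor(im,cv2.COLOR_RGB2HSV)
# red top face only (bright)
m=cv2.inRange(hsv,np.array((0,180,60)),np.array((5,255,255)))>0; v=hsv[...,2][m]; print('V pct',np.percentile(v,[5,25,50,75,95]))
g=cv2.inRange(hsv[60:140,280:365],np.array((90,0,40)),np.array((140,110,130))); n,l,s,c=cv2.connectedComponentsWithStats(g)
for i in range(1,n):
    if s[i,4]>60:
        p=np.argwhere(l==i)[:,::-1]+[280,60]; w=px2w('w',p,.110,C)[:,:2]; print('prong',c[i]+[280,60],s[i],cv2.minAreaRect((w*1000).astype('f4')))
cv2.imwrite('pics/w7c.png',cv2.resize(im[40:150,270:400][...,::-1],(780,660)[:2],interpolation=cv2.INTER_CUBIC)[:600])
```

```text
purple top corners [[ 0.4259 -0.4615]
 [ 0.4465 -0.4218]
 [ 0.531  -0.4315]
 [ 0.5209 -0.4377]
 [ 0.5612 -0.477 ]
 [ 0.4469 -0.4713]]
forks [[ 0.4508 -0.4333]
 [ 0.5451 -0.4485]]
V pct [146.45 178.   181.   183.   185.  ]
```

View pics/w7c.png

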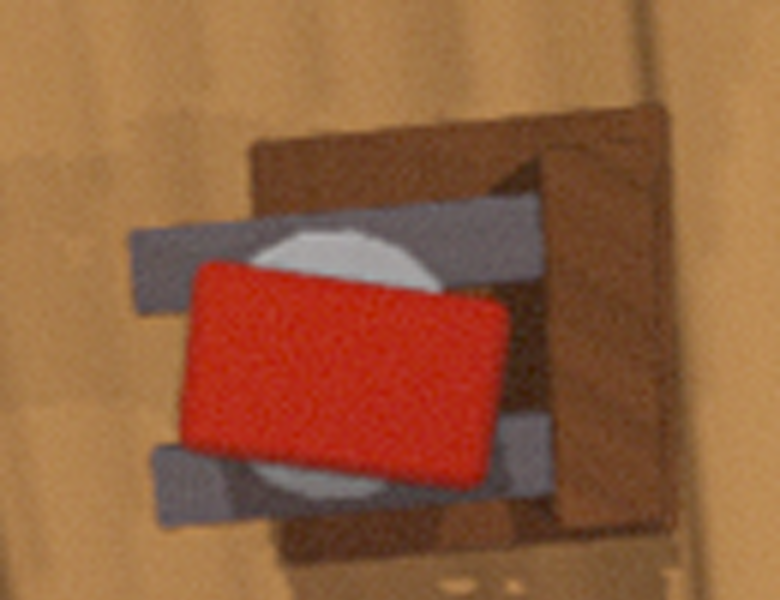

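Run:
```python
from h import *
np.set_printoptions(precision=4,suppress=True)
z=np.load('c7.npz'); C=tuple(z[k] for k in z.files)
f=lambda p:px2w('w',np.array(p)/6+[270,40],.110,C)[:,:2]*1000
A=f([(130,230),(540,195),(140,315),(540,278),(152,445),(553,412),(160,525),(555,495)]); print(A)
for i in range(0,8,2): d=A[i+1]-A[i]; print(np.degrees(np.arctan2(d[1],d[0])),np.linalg.norm(d))
tip=(A[0]+A[6])/2; end=(A[1]+A[7])/2; d=(end-tip)/np.linalg.norm(end-tip); print('tip',tip,'end',end,'seat',tip+30*d,end-40*d,'dir',np.degrees(np.arctan2(d[1],d[0])), 'gap',np.linalg.norm(A[2]-A[4]),'outer',np.linalg.norm(A[0]-A[6]))
print('handle top',px2w('w',np.array([(205,262),(510,300),(478,488),(182,445)])/6+[270,40],.184,C)[:,:2]*1000)
plan([.4955,-.353,.26],163.5); plan([.4955,-.353,.138],163.5)
```

```text
[[ 466.14   -326.4282]
 [ 535.0118 -331.8201]
 [ 465.3243 -340.1426]
 [ 533.3829 -344.9552]
 [ 463.4736 -361.6686]
 [ 532.8952 -367.1672]
 [ 462.4063 -375.3344]
 [ 531.5391 -381.188 ]]
-4.476528698498395 69.08257402447326
-4.044871751638174 68.22853020418384
-4.528682933330577 69.6389775004935
-4.839786818277239 69.3801862031584
tip [ 464.2731 -350.8813] end [ 533.2755 -356.504 ] seat [ 494.174  -353.3178] [ 493.4076 -353.2554] dir -4.658548153619054 gap 21.605434308603407 outer 49.04849490809254
handle top [[ 480.4244 -335.7914]
 [ 520.1885 -347.0647]
 [ 512.6497 -370.9882]
 [ 473.2012 -358.8019]]
rot total [ 0.0001  0.002  -0.4588] n 12 | shift total [0.0247 0.4556 0.4317] m 3 per row [0.0082 0.1519 0.1439]
rot total [ 0.0001  0.002  -0.4588] n 12 | shift total [0.0247 0.4556 1.245 ] m 5 per row [0.0049 0.0911 0.249 ]
```

{"method": "servo_tool", "body": {"deltas": [0,0,0,0,0,-0.038,0,0,0,0,0,-0.038,0,0,0,0,0,-0.038,0,0,0,0,0,-0.038,0,0,0,0,0,-0.038,0,0,0,0,0,-0.038,0,0,0,0,0,-0.038,0,0,0,0,0,-0.038,0,0,0,0,0,-0.038,0,0,0,0,0,-0.038], "hand": 0.45}}

```text
time: 19.73
tool_pos: [0.4794, -0.42, 0.325]
eef_rot: [-179.8, 0.3, 149.6]
wrist_force: [0.0, 0.4, -0.1]
finger_gap: 0.047
grasp_force: 0.0
```

{"method": "servo_tool", "body": {"deltas": [0,0,0,0,0,-0.038,0,0,0,0,0,-0.038,0,0,0,0,0,-0.003,0,0.15,0,0,0,0,0,0.15,0,0,0,0,0.02,0.15,0.2,0,0,0,0,0,0.2,0,0,0,0,0,0,0,0,0,0,0,0,0,0,0]}}

```text
time: 20.48
tool_pos: [0.4947, -0.3557, 0.2639]
eef_rot: [-179.8, 0.1, 163.3]
wrist_force: [0.3, -0.4, 0.8]
finger_gap: 0.0469
grasp_force: 0.0
```

Run:
```python
from h import *
np.set_printoptions(precision=4,suppress=True)
s=ctrl.state(); print(s['tool_pos'],s['eef_rot'],s['joint_pos'],s['finger_gap'])
C=cam('wrist'); im=save('wrist','w8')
for p,a,m in blobs(im,(0,180,140),(5,255,255),100):
    w=px2w('w',np.argwhere(m)[:,::-1],.184,C)[:,:2]; print(p,a,cv2.minAreaRect((w*1000).astype('f4')))
plan([.4963,-.3531,.138],163.4)
```

```text
[ 0.4947 -0.3557  0.2639] [-179.754     0.0958  163.2906] [ 44.0621  26.4939 -17.2766  85.5365   8.3916  69.072   98.801 ] 0.046941045867160476
[324.9608 204.7369] 1992 ((495.0717468261719, -352.6807861328125), (24.517168045043945, 43.11394119262695), 73.34847259521484)
rot total [-0.0016  0.0015 -0.0008] n 1 | shift total [0.001  0.0248 0.8491] m 4 per row [0.0002 0.0062 0.2123]
```

{"method": "servo_tool", "body": {"deltas": [0,0.02,0.2,0,0,0,0,0,0.25,0,0,0,0,0,0.25,0,0,0,0,0,0.15,0,0,0,0,0,0,0,0,0]}}

```text
time: 20.95
tool_pos: [0.4947, -0.3543, 0.1338]
eef_rot: [-179.8, -0.1, 163.2]
wrist_force: [0.1, -0.0, -0.1]
finger_gap: 0.0473
grasp_force: 0.0
```

{"method": "servo_tool", "body": {"deltas": [0,0,0,0,0,0,0,0,0,0,0,0,0,0,0,0,0,0,0,0,0,0,0,0,0,0,0,0,0,0,0,0,0,0,0,0], "hand": 1, "force": 100}}

```text
time: 21.45
tool_pos: [0.498, -0.3551, 0.1395]
eef_rot: [-179.6, 0.5, 163.4]
wrist_force: [0.9, -0.5, 7.3]
finger_gap: 0.025
grasp_force: 99.1
```

Run:
```python
from h import *
np.set_printoptions(precision=4,suppress=True)
s=ctrl.state(); print(s['tool_pos'],s['eef_rot'],s['finger_gap'],s['wrist_force'],s['ft_torque'])
p=s['tool_pos']; e=np.array([-np.cos(np.radians(-4.6)),-np.sin(np.radians(-4.6)),0])
print('up+out'); plan(p+[0,0,.006]); plan(p+e*.085+[0,0,.006])
```

```text
[ 0.498  -0.3551  0.1395] [-179.6486    0.5244  163.3537] 0.02503672663718615 [ 0.9359 -0.5183  7.2768] [-0.071  -0.0126 -0.0256]
up+out
rot total [-0.002   0.0029 -0.    ] n 1 | shift total [ 0.    0.   -0.04] m 1 per row [ 0.    0.   -0.04]
rot total [-0.002   0.0029 -0.    ] n 1 | shift total [ 0.5542 -0.1183 -0.04  ] m 3 per row [ 0.1847 -0.0394 -0.0133]
```

{"method": "servo_tool", "body": {"deltas": [0,0,-0.02,0,0,0,0,0,-0.02,0,0,0,0.09,-0.02,0,0,0,0,0.14,-0.03,0,0,0,0,0.14,-0.03,0,0,0,0,0.14,-0.03,0,0,0,0,0.05,-0.01,0,0,0,0,0,0,0,0,0,0]}}

```text
time: 22.12
tool_pos: [0.4085, -0.3476, 0.1429]
eef_rot: [-179.7, 0.2, 163.2]
wrist_force: [-0.4, 0.2, -3.6]
finger_gap: 0.0248
grasp_force: 98.2
```

{"method": "servo_tool", "body": {"deltas": [0,0,-0.15,0,0,0,0,0,-0.22,0,0,0,0,0,-0.22,0,0,0,0,0,-0.22,0,0,0,0,0,-0.1,0,0,0,0,0,0,0,0,0]}}

```text
time: 22.62
tool_pos: [0.4135, -0.3473, 0.2835]
eef_rot: [-179.6, 0.7, 163.4]
wrist_force: [-0.3, -0.8, -1.4]
finger_gap: 0.0249
grasp_force: 99.1
```

```bash
cat >> h.py <<'E'
PC=np.array([.5579,-.0348]); PY=8.05
SC=[PC+R.from_euler('z',PY,degrees=True).apply([a*.0764,b*.0764,0])[:2] for a,b in((1,1),(-1,1),(-1,-1),(1,-1))]
E
python3 - <<'E'
from h import *
np.set_printoptions(precision=4,suppress=True)
s=ctrl.state(); print(s['tool_pos'],s['eef_rot'],s['joint_pos'],s['wrist_force'])
save('wrist','w9'); save('side','d9'); print(np.array(SC))
plan([*SC[2],.24],184.6)
a=cv2.imread('pics/w9.png'); b=cv2.imread('pics/d9.png')
cv2.imwrite('pics/cmp9.png',np.vstack([cv2.resize(a,(480,300)),cv2.resize(b[140:380,200:450],(480,300))]))
E
```

```text
[ 0.4135 -0.3473  0.2835] [-179.5971    0.7179  163.4313] [ 50.3898  19.0227 -18.4023  94.4405   6.629   66.7772 103.8191] [-0.2595 -0.8253 -1.3637]
[[ 0.6228  0.0515]
 [ 0.4716  0.0301]
 [ 0.493  -0.1211]
 [ 0.6442 -0.0997]]
rot total [-0.0018  0.0015 -0.1177] n 4 | shift total [-0.6628  1.4527  0.2602] m 7 per row [-0.0947  0.2075  0.0372]
```

View pics/cmp9.png

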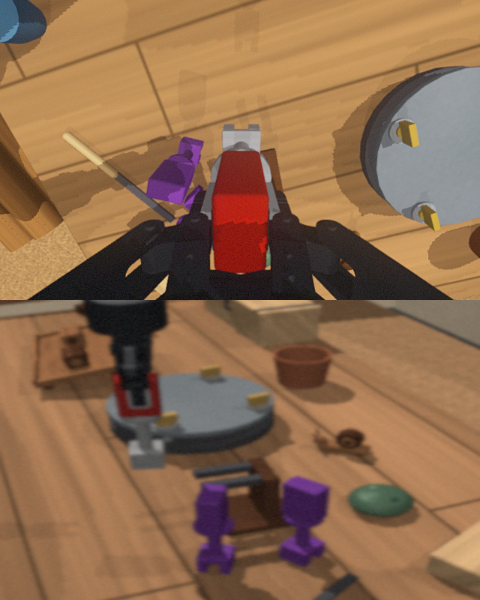

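The wrench hangs straight in the grip, fork visible at wrist px (321,175), and the side view shows it clear of the rack. Check the fork's offset in the tool frame and plan the move to screw 0.

```bash
cat > fork.py <<'E'
from h import *
np.set_printoptions(precision=4,suppress=True)
s=ctrl.state(); T=R.from_euler('xyz',s['eef_rot'],degrees=True); t=s['tool_pos']
P=np.array([[x,y,.1215] for x in(.018,) for y in(-.0185,-.0075,.0075,.0185)])
print(w2px('wrist',T.apply(P)+t))
E
python3 fork.py
python3 - <<'E'
from h import *
plan([*SC[0],.25],187.3)
im=cv2.imread('pics/w9.png'); g=cv2.resize(im[150:230,270:370],(800,640),interpolation=cv2.INTER_CUBIC)[:600]; cv2.imwrite('pics/w9c.png',g)
E
```

```text
[[297.4    168.9206]
 [311.011  168.9186]
 [329.5699 168.917 ]
 [343.1774 168.9166]]
rot total [-0.0018  0.0014 -0.1327] n 4 | shift total [-1.7357  2.4518  0.1936] m 12 per row [-0.1446  0.2043  0.0161]
```

View pics/w9c.png

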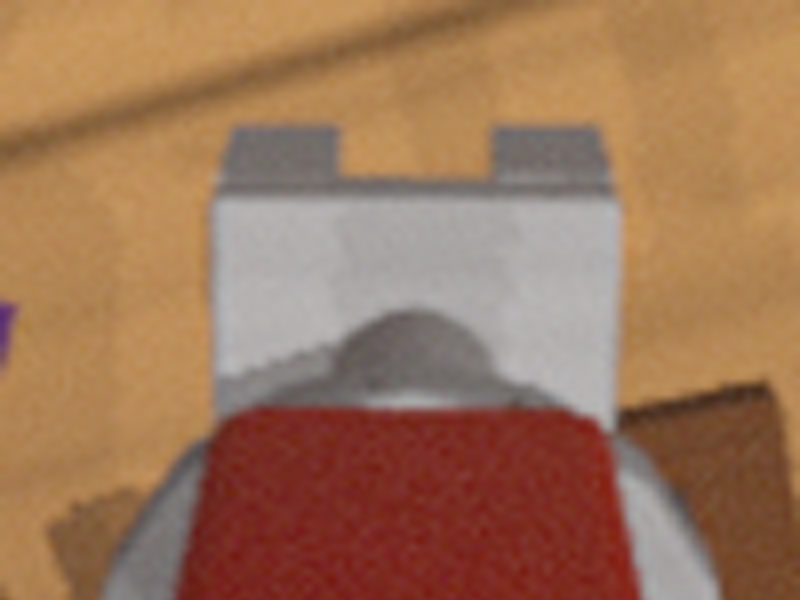

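The fork shows at crop (233..605,127), so the wrench sits about 2 mm along tool x and 1.5 mm along tool y from the TCP. I'll allow for that.

```bash
cat >> h.py <<'E'
OFF=np.array([.002,.0015])
def wt(i,h,z):
    "plan TCP so that the wrench axis stands on screw i with tool heading h"
    a=np.radians(h); o=np.array([np.cos(a),np.sin(a)])*OFF[0]+np.array([np.sin(a),-np.cos(a)])*OFF[1]
    plan([*(SC[i]-o),z],h)
def st():
    s=ctrl.state(); print('t',round(s['time'],1),np.round(s['tool_pos'],4),np.round(s['eef_rot'],1),'F',np.round(s['wrist_force'],1),'M',np.round(s['ft_torque'],2),'j7',round(s['joint_pos'][6]))
E
python3 -c "
from h import *
wt(0,187.3,.25)"
```

```text
rot total [-0.0018  0.0014 -0.1327] n 4 | shift total [-1.7491  2.4418  0.1936] m 12 per row [-0.1458  0.2035  0.0161]
```

{"method": "servo_tool", "body": {"deltas": [0,0,0,-0.0018,0.0014,-0.034,0,0,0,0,0,-0.034,0,0,0,0,0,-0.034,0,0,0,0,0,-0.031,-0.146,0.2035,0,0,0,0,-0.146,0.2035,0,0,0,0,-0.146,0.2035,0,0,0,0,-0.146,0.2035,0,0,0,0,-0.146,0.2035,0,0,0,0,-0.146,0.2035,0,0,0,0]}}

```text
time: 23.55
tool_pos: [0.5175, -0.1462, 0.2772]
eef_rot: [179.9, -0.1, -172.7]
wrist_force: [0.2, 0.1, -2.8]
finger_gap: 0.0249
grasp_force: 98.9
```

{"method": "servo_tool", "body": {"deltas": [-0.146,0.2035,0,0,0,0,-0.146,0.2035,0,0,0,0,-0.146,0.2035,0,0,0,0,-0.146,0.2035,0,0,0,0,-0.146,0.2035,0.1,0,0,0,-0.143,0.2035,0.1,0,0,0,0,0,0,0,0,0,0,0,0,0,0,0,0,0,0,0,0,0,0,0,0,0,0,0]}}

```text
time: 24.38
tool_pos: [0.6237, 0.0489, 0.2485]
eef_rot: [180.0, -0.1, -172.8]
wrist_force: [0.7, 0.4, -2.9]
finger_gap: 0.0247
grasp_force: 99.7
```

```bash
cat > chk.py <<'E'
import sys; from h import *
np.set_printoptions(precision=4,suppress=True)
st(); i,h,z=int(sys.argv[1]),float(sys.argv[2]),float(sys.argv[3]); wt(i,h,z)
C=cam('wrist'); im=save('wrist',f'k{ctrl.state()["time"]:.1f}')
for p,a,m in blobs(im,(20,130,80),(30,255,255),25):
    q=np.argwhere(m)[:,::-1]; w=px2w('w',p,.083,C)[0,:2]; print('yel',p,a,w,'d_mm',np.round((w-SC[i])*1e3,1), q.min(0),q.max(0))
E
python3 chk.py 0 187.3 .192; python3 fork.py
```

```text
t 24.4 [0.6237 0.0489 0.2485] [ 180.    -0.1 -172.8] F [ 0.7  0.4 -2.9] M [-0.04  0.04 -0.02] j7 77
rot total [ 0.0001 -0.0005 -0.0004] n 1 | shift total [-0.0096  0.0081  0.3764] m 2 per row [-0.0048  0.0041  0.1882]
yel [139.1015   9.8819] 601 [ 0.5008 -0.1175] d_mm [-122.  -169.1] [124   0] [155  24]
yel [319.5575   6.7735] 287 [0.48   0.0303] d_mm [-142.9  -21.3] [309   0] [330  17]
yel [322.3699 166.3151] 146 [0.6124 0.0497] d_mm [-10.4  -1.8] [314 158] [330 171]
yel [158.8757 180.2376] 362 [ 0.6454 -0.1033] d_mm [  22.5 -154.8] [152 160] [168 198]
yel [175.2131 175.1311] 61 [ 0.6384 -0.0878] d_mm [  15.5 -139.3] [171 168] [179 182]
[[297.2286 169.0555]
 [310.8363 169.0527]
 [329.3908 169.0499]
 [342.995  169.0487]]
```

The bar of screw 0 (columns 314–330) lines up with the slot (313–331). Lowering.

{"method": "servo_tool", "body": {"deltas": [-0.009,0.005,0.12,0,0,0,0,0,0.08,0,0,0,0,0,0.06,0,0,0,0,0,0.05,0,0,0,0,0,0.04,0,0,0,0,0,0.026,0,0,0,0,0,0,0,0,0]}}

```text
time: 25.02
tool_pos: [0.625, 0.0509, 0.1925]
eef_rot: [180.0, -0.0, -172.7]
wrist_force: [-0.1, -0.5, -3.8]
finger_gap: 0.0251
grasp_force: 99.8
```

```bash
python3 chk.py 0 187.3 .192
```

```text
t 25.0 [0.625  0.0509 0.1925] [ 180.    -0.  -172.7] F [-0.1 -0.5 -3.8] M [-0.02  0.03 -0.01] j7 76
rot total [ 0.0003 -0.0002 -0.    ] n 1 | shift total [ 0.0007 -0.0038  0.0032] m 1 per row [ 0.0007 -0.0038  0.0032]
yel [103.0328   2.0328] 61 [ 0.5093 -0.1111] d_mm [-113.6 -162.6] [93  0] [109   6]
yel [122.7473 194.9677] 558 [ 0.645  -0.1039] d_mm [  22.2 -155.5] [113 171] [136 217]
yel [144.7444 189.2667] 90 [ 0.6381 -0.0865] d_mm [  15.2 -138. ] [138 180] [149 199]
```

{"method": "servo_tool", "body": {"deltas": [0.001,-0.001,0,0,0,0.03,0.001,-0.001,0,0,0,0.03,0.001,-0.001,0,0,0,0.03,0.001,-0.001,0,0,0,0.03,0.001,-0.001,0,0,0,0.03,0.001,-0.001,0,0,0,0.03,0.001,-0.001,0,0,0,0.03,0.001,-0.001,0,0,0,0.03,0.001,-0.001,0,0,0,0.026,0,0,0,0,0,0]}}

```text
time: 25.9
tool_pos: [0.6241, 0.0492, 0.1936]
eef_rot: [180.0, 0.1, 139.2]
wrist_force: [-0.9, -2.4, -3.2]
finger_gap: 0.0251
grasp_force: 99.8
```

```bash
python3 chk.py 0 146 .192; python3 -c "
from h import *
save('side','e1');C=cam('side')
print(w2px('side',[[*p,.085] for p in SC]))"
```

```text
t 25.9 [0.6241 0.0492 0.1936] [180.    0.1 139.2] F [-0.9 -2.4 -3.2] M [-0.71  0.08  0.06] j7 35
rot total [ 0.      0.0004 -0.0378] n 1 | shift total [ 0.0022 -0.0016  0.0109] m 1 per row [ 0.0022 -0.0016  0.0109]
yel [157.9581  51.7605] 1194 [0.4708 0.0309] d_mm [-152.   -20.7] [130  29] [187  76]
yel [318.4722 169.25  ] 36 [0.6081 0.061 ] d_mm [-14.8   9.5] [313 167] [323 171]
yel [ 56.8575 205.9733] 1460 [ 0.4933 -0.118 ] d_mm [-129.6 -169.5] [ 26 187] [ 86 229]
[[309.16047603 194.27552018]
 [264.04558116 207.40379587]
 [285.64818304 232.58556978]
 [334.19255365 216.75318662]]
```

{"method": "servo_tool", "body": {"deltas": [0,0,0,0,0,-0.019,0,0,0,0,0,-0.019,0,0,0,0,0,0,0,0,-0.1,0,0,0,0,0,-0.15,0,0,0,0,0,-0.15,0,0,0,0,0,0,0,0,0]}}

```text
time: 26.58
tool_pos: [0.6258, 0.0514, 0.2581]
eef_rot: [179.6, 0.3, 146.3]
wrist_force: [1.5, 0.9, -2.3]
finger_gap: 0.0249
grasp_force: 100.0
```

```bash
cat > ang.py <<'E'
import sys; from h import *
# bar angle of screws visible in the wrist picture: fit the bright top face at z=.091
C=cam('wrist'); im=save('wrist',f'a{ctrl.state()["time"]:.1f}'); hsv=cv2.cvtColor(im,cv2.COLOR_RGB2HSV)
for p,a,m in blobs(im,(20,130,80),(30,255,255),100):
    q=np.argwhere(m)
    if q.min()==0: continue
    th=cv2.threshold(hsv[...,2][m].reshape(-1,1),0,255,cv2.THRESH_OTSU)[0]
    mm=(m&(hsv[...,2]>th)).astype('u1'); n,l,s,c=cv2.connectedComponentsWithStats(mm); i=1+s[1:,4].argmax()
    w=px2w('w',np.argwhere(l==i)[:,::-1],.091,C)[:,:2]; (x,y),(W,H),t=cv2.minAreaRect((w*1000).astype('f4'))
    if W<H: W,H,t=H,W,t-90
    k=int(np.argmin([np.hypot(*(np.array([x,y])/1e3-p)) for p in SC]))
    print('screw',k,'off',np.round(np.array([x,y])-SC[k]*1e3,1),'size',round(W,1),round(H,1),'turn deg',round((PY-t+30)%180-30,1))
E
python3 ang.py; python3 -c "
from h import *
st(); wt(2,184.6,.25)"
```

```text
screw 1 off [ 0.2 -0.3] size 33.1 9.4 turn deg 5.3
screw 2 off [0.3 0.2] size 33.2 9.7 turn deg 3.7
screw 0 off [-6.9  6.4] size 13.4 13.3 turn deg 41.8
screw 3 off [-0.5  0.1] size 33.2 9.2 turn deg 0.2
t 26.6 [0.6251 0.0511 0.2557] [179.7   0.2 146.3] F [-0.2  0.2 -3.7] M [ 0.03  0.02 -0.  ] j7 42
rot total [ 0.0012  0.0015 -0.2129] n 6 | shift total [ 0.9568 -1.0842  0.0381] m 6 per row [ 0.1595 -0.1807  0.0063]
```

{"method": "servo_tool", "body": {"deltas": [0,0,0,0,0,-0.0355,0,0,0,0,0,-0.0355,0,0,0,0,0,-0.0355,0,0,0,0,0,-0.0355,0,0,0,0,0,-0.0355,0,0,0,0,0,-0.0355,0.16,-0.18,0,0,0,0,0.16,-0.18,0,0,0,0,0.16,-0.18,0,0,0,0,0.16,-0.18,0,0,0,0]}}

```text
time: 27.47
tool_pos: [0.535, -0.0659, 0.2515]
eef_rot: [179.9, -0.1, -175.4]
wrist_force: [-0.5, -1.2, -2.5]
finger_gap: 0.0253
grasp_force: 99.9
```

{"method": "servo_tool", "body": {"deltas": [0.16,-0.18,0,0,0,0,0.157,-0.184,0.03,0,0,0,0,0,0,0,0,0,0,0,0,0,0,0,0,0,0,0,0,0]}}

```text
time: 27.88
tool_pos: [0.4936, -0.123, 0.2479]
eef_rot: [179.9, -0.0, -175.4]
wrist_force: [0.7, -0.3, -2.3]
finger_gap: 0.025
grasp_force: 99.8
```

```bash
python3 chk.py 2 184.6 .192; python3 ang.py
```

```text
t 27.9 [ 0.4936 -0.123   0.2479] [ 179.9   -0.  -175.4] F [ 0.7 -0.3 -2.3] M [ 0.04 -0.07  0.  ] j7 95
rot total [ 0.0006 -0.     -0.0001] n 1 | shift total [-0.0101  0.0026  0.3726] m 2 per row [-0.0051  0.0013  0.1863]
yel [485.4473 166.9555] 427 [0.4707 0.0319] d_mm [-22.2 153.1] [475 148] [495 186]
yel [469.2105 164.0395] 76 [0.4692 0.016 ] d_mm [-23.7 137.1] [466 156] [473 172]
yel [320.981  165.8797] 158 [ 0.4821 -0.1227] d_mm [-10.9  -1.6] [313 158] [330 171]
yel [472.6512 299.7959] 387 [0.6147 0.0513] d_mm [121.8 172.4] [456 288] [487 313]
screw 1 off [-0.3 -1.1] size 33.1 9.1 turn deg 5.9
screw 2 off [-11.9  -0.1] size 12.9 9.3 turn deg 93.4
screw 0 off [-7.3  3.8] size 17.5 9.5 turn deg 39.3
```

{"method": "servo_tool", "body": {"deltas": [-0.009,0.003,0.12,0,0,0,0,0,0.08,0,0,0,0,0,0.06,0,0,0,0,0,0.05,0,0,0,0,0,0.04,0,0,0,0,0,0.023,0,0,0,0,0,0,0,0,0]}}

```text
time: 28.57
tool_pos: [0.4949, -0.1226, 0.1919]
eef_rot: [179.9, -0.0, -175.4]
wrist_force: [0.2, -0.7, -2.8]
finger_gap: 0.0248
grasp_force: 99.9
```

{"method": "servo_tool", "body": {"deltas": [0.001,-0.001,0,0,0,0.031,0.001,-0.001,0,0,0,0.031,0.001,-0.001,0,0,0,0.031,0.001,-0.001,0,0,0,0.031,0.001,-0.001,0,0,0,0.031,0.001,-0.001,0,0,0,0.031,0.001,-0.001,0,0,0,0.031,0.001,-0.001,0,0,0,0.034,0,0,0,0,0,0]}}

```text
time: 29.32
tool_pos: [0.4939, -0.1237, 0.1929]
eef_rot: [179.9, 0.0, 139.2]
wrist_force: [0.3, -0.7, -3.1]
finger_gap: 0.0249
grasp_force: 99.8
```

{"method": "servo_tool", "body": {"deltas": [0,0,0,0,0,-0.019,0,0,0,0,0,-0.019,0,0,0,0,0,0,0,0,-0.1,0,0,0,0,0,-0.15,0,0,0,0,0,-0.15,0,0,0,0,0,0,0,0,0]}}

```text
time: 29.9
tool_pos: [0.4958, -0.1239, 0.2568]
eef_rot: [179.8, 0.4, 146.3]
wrist_force: [1.4, 1.1, -2.7]
finger_gap: 0.0246
grasp_force: 100.2
```

```bash
python3 ang.py; python3 -c "
from h import *
st(); wt(1,182.8,.25)"
```

```text
screw 1 off [-0.3 -0.9] size 33.4 8.8 turn deg 5.1
screw 2 off [-6.4  5.6] size 14.3 12.3 turn deg 41.8
screw 0 off [-0.2 -0.7] size 33.2 9.7 turn deg 40.0
screw 3 off [-0.4 -0.4] size 33.4 10.1 turn deg 0.9
t 29.9 [ 0.495  -0.1239  0.2547] [179.8   0.2 146.3] F [ 0.6 -0.3 -4.8] M [ 0.    0.   -0.01] j7 61
rot total [ 0.0004  0.0016 -0.2029] n 6 | shift total [0.0928 1.0231 0.0314] m 4 per row [0.0232 0.2558 0.0078]
```

Screw 0 is at 40.0°, and screw 2 at about 40°. Next is screw 1.

{"method": "servo_tool", "body": {"deltas": [0,0,0,0,0,-0.034,0,0,0,0,0,-0.034,0,0,0,0,0,-0.034,0,0,0,0,0,-0.034,0,0,0,0,0,-0.034,0,0,0,0,0,-0.033,0.019,0.205,0,0,0,0,0.019,0.205,0,0,0,0,0.019,0.205,0,0,0,0,0.019,0.205,0,0,0,0]}}

```text
time: 30.78
tool_pos: [0.4753, -0.0004, 0.2516]
eef_rot: [179.9, -0.1, -177.2]
wrist_force: [0.8, 0.6, -2.7]
finger_gap: 0.0249
grasp_force: 99.8
```

{"method": "servo_tool", "body": {"deltas": [0.017,0.203,0.03,0,0,0,0,0,0,0,0,0,0,0,0,0,0,0,0,0,0,0,0,0]}}

```text
time: 31.12
tool_pos: [0.4718, 0.0284, 0.2474]
eef_rot: [180.0, -0.1, -177.2]
wrist_force: [0.0, -0.5, -2.6]
finger_gap: 0.0246
grasp_force: 100.2
```

```bash
python3 chk.py 1 182.8 .192; python3 ang.py
```

```text
t 31.1 [0.4718 0.0284 0.2474] [ 180.    -0.1 -177.2] F [ 0.  -0.5 -2.6] M [-0.1  -0.   -0.04] j7 77
rot total [ 0.0001 -0.0003  0.0002] n 1 | shift total [-0.0124  0.0018  0.3695] m 2 per row [-0.0062  0.0009  0.1848]
yel [321.3056 166.3333] 144 [0.4605 0.0291] d_mm [-11.1  -1.1] [313 158] [330 171]
yel [174.0625 177.375 ] 32 [ 0.4779 -0.1098] d_mm [   6.4 -139.9] [169 175] [180 181]
yel [160.3191 192.9772] 351 [ 0.4941 -0.1242] d_mm [  22.5 -154.4] [148 176] [173 209]
yel [175.1304 191.1884] 69 [ 0.4916 -0.1098] d_mm [  20. -140.] [167 184] [179 197]
screw 1 off [-12.4   0.3] size 11.9 8.4 turn deg 95.3
screw 2 off [-0.4 -0.1] size 32.6 8.9 turn deg 40.1
```

{"method": "servo_tool", "body": {"deltas": [-0.011,0.002,0.12,0,0,0,0,0,0.08,0,0,0,0,0,0.06,0,0,0,0,0,0.05,0,0,0,0,0,0.04,0,0,0,0,0,0.02,0,0,0,0,0,0,0,0,0]}}

```text
time: 31.8
tool_pos: [0.4736, 0.0291, 0.1922]
eef_rot: [179.9, -0.0, -177.2]
wrist_force: [0.6, -0.6, -3.6]
finger_gap: 0.0244
grasp_force: 100.3
```

{"method": "servo_tool", "body": {"deltas": [0.001,-0.001,0,0,0,0.03,0.001,-0.001,0,0,0,0.03,0.001,-0.001,0,0,0,0.03,0.001,-0.001,0,0,0,0.03,0.001,-0.001,0,0,0,0.03,0.001,-0.001,0,0,0,0.03,0.001,-0.001,0,0,0,0.03,0.001,-0.001,0,0,0,0.031,0,0,0,0,0,0]}}

```text
time: 32.55
tool_pos: [0.4726, 0.0279, 0.193]
eef_rot: [180.0, 0.0, 139.2]
wrist_force: [0.0, -2.5, -3.9]
finger_gap: 0.0253
grasp_force: 100.0
```

{"method": "servo_tool", "body": {"deltas": [0,0,0,0,0,-0.019,0,0,0,0,0,-0.019,0,0,0,0,0,0,0,0,-0.1,0,0,0,0,0,-0.15,0,0,0,0,0,-0.15,0,0,0,0,0,0,0,0,0]}}

```text
time: 33.13
tool_pos: [0.4745, 0.0291, 0.2567]
eef_rot: [179.7, 0.3, 146.3]
wrist_force: [2.1, -0.2, -3.5]
finger_gap: 0.0244
grasp_force: 100.3
```

```bash
python3 ang.py; python3 -c "
from h import *
st(); wt(3,187.7,.25)"
```

```text
screw 1 off [-6.8  6.3] size 13.4 13.2 turn deg 41.8
screw 2 off [-0.5  0.5] size 31.8 8.8 turn deg 40.1
screw 0 off [-0.8 -0.6] size 32.7 9.0 turn deg 39.2
t 33.2 [0.4737 0.0289 0.2547] [179.8   0.2 146.3] F [ 0.2  0.9 -3.3] M [-0.03 -0.03 -0.  ] j7 44
rot total [ 0.0008  0.0015 -0.2301] n 6 | shift total [-1.0252 -1.0122  0.0314] m 6 per row [-0.1709 -0.1687  0.0052]
```

{"method": "servo_tool", "body": {"deltas": [0,0,0,0,0,-0.0385,0,0,0,0,0,-0.0385,0,0,0,0,0,-0.0385,0,0,0,0,0,-0.0385,0,0,0,0,0,-0.0385,0,0,0,0,0,-0.0375,-0.171,-0.169,0,0,0,0,-0.171,-0.169,0,0,0,0,-0.171,-0.169,0,0,0,0,-0.171,-0.169,0,0,0,0]}}

```text
time: 34.02
tool_pos: [0.5882, -0.0594, 0.2514]
eef_rot: [179.9, -0.1, -172.3]
wrist_force: [0.9, 0.8, -2.1]
finger_gap: 0.0247
grasp_force: 100.2
```

{"method": "servo_tool", "body": {"deltas": [-0.171,-0.169,0,0,0,0,-0.171,-0.167,0.03,0,0,0,0,0,0,0,0,0,0,0,0,0,0,0,0,0,0,0,0,0]}}

```text
time: 34.43
tool_pos: [0.6444, -0.1008, 0.2463]
eef_rot: [179.9, -0.1, -172.3]
wrist_force: [-0.7, 0.4, -2.5]
finger_gap: 0.0249
grasp_force: 100.0
```

```bash
python3 chk.py 3 187.7 .192; python3 ang.py
```

```text
t 34.4 [ 0.6444 -0.1008  0.2463] [ 179.9   -0.1 -172.3] F [-0.7  0.4 -2.5] M [ 0.   -0.02 -0.  ] j7 93
rot total [ 0.0008 -0.0007 -0.    ] n 1 | shift total [-0.013  -0.0031  0.3622] m 2 per row [-0.0065 -0.0015  0.1811]
yel [315.5116   6.5233] 344 [ 0.5013 -0.1234] d_mm [-142.9  -23.7] [302   0] [329  17]
yel [495.2483   6.7919] 298 [0.4813 0.0228] d_mm [-162.9  122.6] [481   0] [511  18]
yel [320.0155 166.4729] 129 [ 0.6329 -0.1019] d_mm [-11.3  -2.2] [313 159] [328 171]
yel [484.4327 177.6726] 446 [0.6228 0.0539] d_mm [-21.5 153.7] [467 160] [501 195]
yel [470.125  171.3125] 112 [0.6186 0.0388] d_mm [-25.6 138.5] [461 164] [480 185]
screw 3 off [-12.4  -0.5] size 11.9 7.4 turn deg 90.3
screw 0 off [ 0.1 -0.8] size 33.0 9.4 turn deg 40.2
```

{"method": "servo_tool", "body": {"deltas": [-0.012,-0.003,0.12,0,0,0,0,0,0.08,0,0,0,0,0,0.06,0,0,0,0,0,0.05,0,0,0,0,0,0.035,0,0,0,0,0,0.018,0,0,0,0,0,0,0,0,0]}}

```text
time: 35.12
tool_pos: [0.6467, -0.1014, 0.1933]
eef_rot: [179.9, -0.0, -172.3]
wrist_force: [-0.2, -0.2, -2.2]
finger_gap: 0.025
grasp_force: 100.1
```

{"method": "servo_tool", "body": {"deltas": [0.001,-0.001,0,0,0,0.03,0.001,-0.001,0,0,0,0.03,0.001,-0.001,0,0,0,0.03,0.001,-0.001,0,0,0,0.03,0.001,-0.001,0,0,0,0.03,0.001,-0.001,0,0,0,0.03,0.001,-0.001,0,0,0,0.03,0.001,-0.001,0,0,0,0.03,0.001,-0.001,0,0,0,0.028,0,0,0,0,0,0]}}

```text
time: 35.95
tool_pos: [0.6456, -0.1026, 0.1941]
eef_rot: [179.9, 0.0, 139.2]
wrist_force: [0.8, -0.8, -3.6]
finger_gap: 0.025
grasp_force: 100.0
```

{"method": "servo_tool", "body": {"deltas": [0,0,0,0,0,-0.019,0,0,0,0,0,-0.019,0,0,0,0,0,0,0,0,-0.1,0,0,0,0,0,-0.15,0,0,0,0,0,-0.15,0,0,0,0,0,0,0,0,0]}}

```text
time: 36.53
tool_pos: [0.6476, -0.1026, 0.2589]
eef_rot: [179.7, 0.4, 146.3]
wrist_force: [0.9, -0.2, -1.9]
finger_gap: 0.025
grasp_force: 100.3
```

```bash
python3 ang.py; python3 -c "
from h import *
st(); wt(0,148,.25)"
```

```text
screw 2 off [ 0.6 -0.4] size 32.8 9.4 turn deg 40.1
screw 0 off [-0.3 -0.9] size 32.3 8.9 turn deg 40.0
screw 3 off [-5.7  5.6] size 15.4 12.4 turn deg 41.9
t 36.6 [ 0.6469 -0.1026  0.2564] [179.8   0.3 146.3] F [ 0.   0.  -3.5] M [0.04 0.02 0.02] j7 58
rot total [ 0.0011  0.0015 -0.0096] n 1 | shift total [0.6669 0.7766 0.0428] m 4 per row [0.1667 0.1941 0.0107]
```

First pass is done, all at about 40°. Second pass starts at screw 0.

{"method": "servo_tool", "body": {"deltas": [0,0,0,0,0,-0.0096,0.167,0.194,0,0,0,0,0.167,0.194,0,0,0,0,0.167,0.194,0,0,0,0,0.166,0.194,0.03,0,0,0,0,0,0,0,0,0,0,0,0,0,0,0,0,0,0,0,0,0]}}

```text
time: 37.25
tool_pos: [0.6218, 0.0489, 0.2482]
eef_rot: [-180.0, -0.1, 148.0]
wrist_force: [-0.6, -1.2, -2.9]
finger_gap: 0.0247
grasp_force: 100.2
```

```bash
python3 chk.py 0 148 .192; python3 ang.py
```

```text
t 37.2 [0.6218 0.0489 0.2482] [-180.    -0.1  148. ] F [-0.6 -1.2 -2.9] M [-0.09  0.04  0.04] j7 45
rot total [-0.0002 -0.0004  0.0002] n 1 | shift total [-0.01    0.0091  0.3744] m 2 per row [-0.005   0.0045  0.1872]
yel [208.9684  42.4501] 822 [0.4718 0.0311] d_mm [-151.   -20.4] [197  20] [224  65]
yel [ 95.6158 157.3085] 898 [ 0.4939 -0.119 ] d_mm [-129.  -170.6] [ 79 139] [114 177]
yel [322.7748 165.7417] 151 [0.6132 0.0569] d_mm [-9.7  5.3] [314 158] [330 171]
yel [208.9673 271.    ] 336 [ 0.645 -0.102] d_mm [  22.2 -153.5] [202 249] [219 287]
yel [219.9333 262.45  ] 60 [ 0.6431 -0.0863] d_mm [  20.3 -137.9] [216 256] [223 269]
screw 1 off [ 0.2 -0.2] size 32.6 9.5 turn deg 39.8
screw 2 off [0.1 0.1] size 32.3 9.8 turn deg 40.2
screw 0 off [-9.7  6.2] size 10.1 9.3 turn deg 130.1
screw 3 off [0.1 0. ] size 33.2 9.0 turn deg 40.7
```

{"method": "servo_tool", "body": {"deltas": [-0.009,0.007,0.12,0,0,0,0,0,0.08,0,0,0,0,0,0.06,0,0,0,0,0,0.05,0,0,0,0,0,0.04,0,0,0,0,0,0.024,0,0,0,0,0,0,0,0,0]}}

```text
time: 37.93
tool_pos: [0.6237, 0.0491, 0.1924]
eef_rot: [180.0, -0.1, 148.0]
wrist_force: [-1.3, -0.4, -3.0]
finger_gap: 0.0251
grasp_force: 100.2
```

{"method": "servo_tool", "body": {"deltas": [0.001,-0.001,0,0,0,0.03,0.001,-0.001,0,0,0,0.03,0.001,-0.001,0,0,0,0.03,0.001,-0.001,0,0,0,0.03,0.001,-0.001,0,0,0,0.03,0.001,-0.001,0,0,0,0.03,0.001,-0.001,0,0,0,0.03,0.001,-0.001,0,0,0,0.03,0.001,-0.001,0,0,0,0.03]}}

```text
time: 38.68
tool_pos: [0.6224, 0.0494, 0.1935]
eef_rot: [179.9, -0.0, 99.2]
wrist_force: [0.4, -0.8, -5.8]
finger_gap: 0.0248
grasp_force: 99.8
```

```bash
python3 -c "
from h import *
st()"
```

```text
t 38.7 [0.6224 0.0494 0.1935] [179.9  -0.   99.2] F [ 0.4 -0.8 -5.8] M [-0.39 -0.14  0.18] j7 2
```

{"method": "servo_tool", "body": {"deltas": [0,0,0,0,0,0.012,0,0,0,0,0,0.011,0,0,0,0,0,0,0,0,0,0,0,0]}}

```text
time: 39.02
tool_pos: [0.6223, 0.0497, 0.1935]
eef_rot: [179.9, -0.0, 95.4]
wrist_force: [0.5, -0.6, -4.0]
finger_gap: 0.0248
grasp_force: 100.0
```

```bash
python3 -c "
from h import *
st()"
```

```text
t 39.0 [0.6223 0.0497 0.1935] [179.9  -0.   95.4] F [ 0.5 -0.6 -4. ] M [-0.37 -0.05  0.99] j7 -1
```

Moment rose from 0.18 to 0.99 N·m, so screw 0 is on its stop.

{"method": "servo_tool", "body": {"deltas": [0,0,0,0,0,-0.034,0,0,0,0,0,-0.033,0,0,0,0,0,0,0,0,-0.1,0,0,0,0,0,-0.15,0,0,0,0,0,-0.15,0,0,0,0,0,0,0,0,0]}}

```text
time: 39.6
tool_pos: [0.6243, 0.0499, 0.2581]
eef_rot: [179.5, 0.0, 107.1]
wrist_force: [1.0, -0.1, -2.0]
finger_gap: 0.025
grasp_force: 100.3
```

```bash
python3 ang.py; python3 -c "
from h import *
st(); wt(2,148,.25)"
```

```text
screw 1 off [ 0.5 -0.4] size 33.1 9.1 turn deg 40.4
screw 0 off [-1.5  9.9] size 12.5 12.3 turn deg 81.0
screw 2 off [0.5 0.3] size 33.6 9.9 turn deg 40.6
t 39.6 [0.6235 0.0498 0.2557] [179.7  -0.  107.1] F [-0.   0.3 -3.9] M [-0.07  0.03  0.04] j7 9
rot total [ 0.0018  0.0006 -0.227 ] n 6 | shift total [ 0.1209 -1.4375  0.0382] m 6 per row [ 0.0201 -0.2396  0.0064]
```

{"method": "servo_tool", "body": {"deltas": [0,0,0,0,0,-0.038,0,0,0,0,0,-0.038,0,0,0,0,0,-0.038,0,0,0,0,0,-0.038,0,0,0,0,0,-0.038,0,0,0,0,0,-0.037,0.02,-0.24,0,0,0,0,0.02,-0.24,0,0,0,0,0.02,-0.24,0,0,0,0,0.02,-0.24,0,0,0,0]}}

```text
time: 40.48
tool_pos: [0.5342, -0.0674, 0.2516]
eef_rot: [180.0, -0.1, 148.1]
wrist_force: [-0.6, -1.2, -2.6]
finger_gap: 0.025
grasp_force: 100.4
```

{"method": "servo_tool", "body": {"deltas": [0.02,-0.24,0,0,0,0,0.02,-0.237,0.03,0,0,0,0,0,0,0,0,0,0,0,0,0,0,0,0,0,0,0,0,0]}}

```text
time: 40.9
tool_pos: [0.4929, -0.1237, 0.2478]
eef_rot: [179.9, -0.1, 148.1]
wrist_force: [0.1, -0.0, -3.5]
finger_gap: 0.0252
grasp_force: 100.5
```

```bash
python3 chk.py 2 148 .192; python3 ang.py
```

```text
t 40.9 [ 0.4929 -0.1237  0.2478] [179.9  -0.1 148.1] F [ 0.1 -0.  -3.5] M [ 0.05 -0.06 -0.01] j7 65
rot total [ 0.0005 -0.0004  0.0004] n 1 | shift total [-0.0043  0.0046  0.3723] m 2 per row [-0.0021  0.0023  0.1862]
yel [456.9602  64.5693] 678 [0.4702 0.0297] d_mm [-22.8 150.8] [440  44] [469  86]
yel [321.881 165.506] 168 [ 0.4838 -0.1159] d_mm [-9.2  5.2] [313 158] [330 171]
yel [543.5845 194.1939] 686 [0.6212 0.0514] d_mm [128.3 172.5] [524 178] [565 212]
yel [415.7373 284.065 ] 354 [ 0.6438 -0.099 ] d_mm [150.8  22.2] [409 265] [422 302]
yel [405.2353 276.4902] 51 [ 0.6299 -0.1042] d_mm [136.9  17. ] [402 270] [409 282]
screw 1 off [-0.2 -0.8] size 33.1 9.2 turn deg 40.2
screw 2 off [-9.1  7.3] size 12.8 9.3 turn deg 129.9
screw 0 off [-0.4 -0.7] size 33.6 9.8 turn deg 80.6
screw 3 off [-1.7  0.1] size 32.0 9.4 turn deg 38.1
```

Screw 0 reads 80.6°, against 80.2° when fully home. Now screw 2.

{"method": "servo_tool", "body": {"deltas": [-0.004,0.004,0.12,0,0,0,0,0,0.08,0,0,0,0,0,0.06,0,0,0,0,0,0.05,0,0,0,0,0,0.04,0,0,0,0,0,0.022,0,0,0,0,0,0,0,0,0]}}

```text
time: 41.58
tool_pos: [0.4939, -0.1236, 0.1921]
eef_rot: [180.0, -0.1, 148.2]
wrist_force: [-0.3, 0.5, -3.5]
finger_gap: 0.025
grasp_force: 100.4
```

{"method": "servo_tool", "body": {"deltas": [0.001,-0.001,0,0,0,0.03,0.001,-0.001,0,0,0,0.03,0.001,-0.001,0,0,0,0.03,0.001,-0.001,0,0,0,0.03,0.001,-0.001,0,0,0,0.03,0.001,-0.001,0,0,0,0.03,0.001,-0.001,0,0,0,0.03,0.001,-0.001,0,0,0,0.03,0.001,-0.001,0,0,0,0.03]}}

```text
time: 42.33
tool_pos: [0.4925, -0.1236, 0.193]
eef_rot: [179.9, -0.0, 99.3]
wrist_force: [0.7, -0.2, -6.2]
finger_gap: 0.0251
grasp_force: 100.2
```

{"method": "servo_tool", "body": {"deltas": [0,0,0,0,0,0.012,0,0,0,0,0,0.011,0,0,0,0,0,0,0,0,0,0,0,0]}}

```text
time: 42.67
tool_pos: [0.4925, -0.1233, 0.193]
eef_rot: [179.9, -0.0, 95.6]
wrist_force: [-0.0, 0.3, -3.0]
finger_gap: 0.025
grasp_force: 100.5
```

```bash
python3 -c "
from h import *
st()"
```

```text
t 42.7 [ 0.4925 -0.1233  0.193 ] [179.9  -0.   95.6] F [-0.   0.3 -3. ] M [-0.13 -0.03  0.93] j7 18
```

{"method": "servo_tool", "body": {"deltas": [0,0,0,0,0,-0.034,0,0,0,0,0,-0.033,0,0,0,0,0,0,0,0,-0.1,0,0,0,0,0,-0.15,0,0,0,0,0,-0.15,0,0,0,0,0,0,0,0,0]}}

```text
time: 43.25
tool_pos: [0.4942, -0.1243, 0.2569]
eef_rot: [179.6, 0.1, 107.3]
wrist_force: [0.6, -0.3, -1.9]
finger_gap: 0.0249
grasp_force: 100.8
```

```bash
python3 ang.py; python3 -c "
from h import *
st(); wt(1,148,.25)"
```

```text
screw 0 off [-0.2 -0.9] size 32.9 9.8 turn deg 80.1
screw 2 off [-1.3  9.5] size 14.3 12.3 turn deg 80.9
screw 3 off [-0.3 -0.1] size 33.7 9.8 turn deg 40.4
t 43.3 [ 0.4934 -0.1241  0.2548] [1.797e+02 1.000e-01 1.073e+02] F [-0.   0.6 -2.9] M [ 0.05  0.07 -0.01] j7 29
rot total [ 0.0013  0.001  -0.2261] n 6 | shift total [0.6552 0.7845 0.032 ] m 4 per row [0.1638 0.1961 0.008 ]
```

{"method": "servo_tool", "body": {"deltas": [0,0,0,0,0,-0.038,0,0,0,0,0,-0.038,0,0,0,0,0,-0.038,0,0,0,0,0,-0.038,0,0,0,0,0,-0.037,0,0,0,0,0,-0.037,0.164,0.196,0,0,0,0,0.164,0.196,0,0,0,0,0.164,0.196,0,0,0,0,0.163,0.196,0.02,0,0,0]}}

```text
time: 44.13
tool_pos: [0.4698, 0.0294, 0.2491]
eef_rot: [179.9, -0.1, 148.0]
wrist_force: [1.1, 0.6, -2.7]
finger_gap: 0.0248
grasp_force: 100.4
```

{"method": "servo_tool", "body": {"deltas": [0,0,0,0,0,0,0,0,0,0,0,0,0,0,0,0,0,0]}}

```text
time: 44.38
tool_pos: [0.4702, 0.0277, 0.249]
eef_rot: [-180.0, -0.1, 148.1]
wrist_force: [-0.5, -0.4, -2.8]
finger_gap: 0.025
grasp_force: 100.7
```

```bash
python3 chk.py 1 148 .192; python3 ang.py
```

```text
t 44.4 [0.4702 0.0277 0.249 ] [-180.    -0.1  148.1] F [-0.5 -0.4 -2.8] M [-0.03  0.01  0.05] j7 47
rot total [-0.0001 -0.0004  0.0007] n 1 | shift total [-0.0122  0.0084  0.3801] m 2 per row [-0.0061  0.0042  0.19  ]
yel [322.5667 165.82  ] 150 [0.4617 0.0355] d_mm [-9.8  5.4] [315 158] [330 171]
yel [209.8401 268.6066] 394 [ 0.4922 -0.121 ] d_mm [  20.7 -151.1] [196 252] [224 285]
yel [414.5    284.0575] 522 [0.6209 0.0512] d_mm [149.3  21.1] [399 267] [431 300]
screw 1 off [-9.5  6.7] size 10.1 8.4 turn deg 130.0
screw 2 off [-0.3  1.1] size 35.8 11.5 turn deg 84.9
screw 0 off [-0.5 -0.2] size 33.9 9.9 turn deg 80.1
```

{"method": "servo_tool", "body": {"deltas": [-0.01,0.007,0.12,0,0,0,0,0,0.08,0,0,0,0,0,0.06,0,0,0,0,0,0.05,0,0,0,0,0,0.04,0,0,0,0,0,0.03,0,0,0,0,0,0,0,0,0]}}

```text
time: 45.07
tool_pos: [0.4722, 0.028, 0.1921]
eef_rot: [180.0, -0.1, 148.2]
wrist_force: [-0.2, 0.4, -2.1]
finger_gap: 0.0251
grasp_force: 100.6
```

{"method": "servo_tool", "body": {"deltas": [0.001,-0.001,0,0,0,0.03,0.001,-0.001,0,0,0,0.03,0.001,-0.001,0,0,0,0.03,0.001,-0.001,0,0,0,0.03,0.001,-0.001,0,0,0,0.03,0.001,-0.001,0,0,0,0.03,0.001,-0.001,0,0,0,0.03,0.001,-0.001,0,0,0,0.03,0.001,-0.001,0,0,0,0.03]}}

```text
time: 45.82
tool_pos: [0.471, 0.0283, 0.1931]
eef_rot: [179.9, -0.0, 99.3]
wrist_force: [0.8, -0.9, -5.7]
finger_gap: 0.0247
grasp_force: 100.2
```

{"method": "servo_tool", "body": {"deltas": [0,0,0,0,0,0.012,0,0,0,0,0,0.011,0,0,0,0,0,0,0,0,0,0,0,0]}}

```text
time: 46.15
tool_pos: [0.4709, 0.0286, 0.193]
eef_rot: [179.9, -0.0, 95.6]
wrist_force: [1.1, -0.8, -4.7]
finger_gap: 0.0253
grasp_force: 100.4
```

```bash
python3 -c "
from h import *
st()"
```

```text
t 46.1 [0.4709 0.0286 0.193 ] [179.9  -0.   95.6] F [ 1.1 -0.8 -4.7] M [-0.43 -0.27  0.92] j7 -1
```

{"method": "servo_tool", "body": {"deltas": [0,0,0,0,0,-0.034,0,0,0,0,0,-0.033,0,0,0,0,0,0,0,0,-0.1,0,0,0,0,0,-0.15,0,0,0,0,0,-0.15,0,0,0,0,0,0,0,0,0]}}

```text
time: 46.73
tool_pos: [0.4727, 0.0287, 0.2568]
eef_rot: [179.6, 0.0, 107.3]
wrist_force: [1.1, 0.7, -2.2]
finger_gap: 0.0252
grasp_force: 100.8
```

```bash
python3 ang.py; python3 -c "
from h import *
st(); wt(3,148,.25)"
```

```text
screw 1 off [-3.3  9.5] size 11.5 7.6 turn deg 80.9
screw 0 off [-0.8  0.2] size 32.8 9.2 turn deg 80.6
t 46.8 [0.472  0.0286 0.2548] [179.7  -0.  107.3] F [ 0.1  1.2 -2.7] M [ 0.02 -0.02  0.02] j7 10
rot total [ 0.0016  0.0005 -0.2261] n 6 | shift total [-1.4409 -0.1271  0.0321] m 6 per row [-0.2401 -0.0212  0.0053]
```

{"method": "servo_tool", "body": {"deltas": [0,0,0,0,0,-0.038,0,0,0,0,0,-0.038,0,0,0,0,0,-0.038,0,0,0,0,0,-0.038,0,0,0,0,0,-0.037,0,0,0,0,0,-0.037,-0.24,-0.021,0,0,0,0,-0.24,-0.021,0,0,0,0,-0.24,-0.021,0,0,0,0,-0.24,-0.021,0,0,0,0]}}

```text
time: 47.62
tool_pos: [0.5869, -0.0592, 0.2515]
eef_rot: [180.0, -0.1, 148.1]
wrist_force: [0.3, 0.5, -3.0]
finger_gap: 0.0249
grasp_force: 100.5
```

{"method": "servo_tool", "body": {"deltas": [-0.24,-0.021,0,0,0,0,-0.24,-0.021,0.03,0,0,0,0,0,0,0,0,0,0,0,0,0,0,0,0,0,0,0,0,0]}}

```text
time: 48.03
tool_pos: [0.6435, -0.1009, 0.2464]
eef_rot: [180.0, -0.2, 148.1]
wrist_force: [-0.8, -0.0, -2.9]
finger_gap: 0.0249
grasp_force: 100.6
```

```bash
python3 chk.py 3 148 .192; python3 ang.py
```

```text
t 48.0 [ 0.6435 -0.1009  0.2464] [180.   -0.2 148.1] F [-0.8 -0.  -2.9] M [0.05 0.01 0.  ] j7 61
rot total [ 0.0001 -0.0011  0.0006] n 1 | shift total [-0.0135 -0.0006  0.3625] m 2 per row [-0.0068 -0.0003  0.1812]
yel [203.2793  43.6207] 580 [ 0.4919 -0.1228] d_mm [-152.3  -23.1] [187  23] [223  64]
yel [216.6    51.819] 105 [ 0.503  -0.1172] d_mm [-141.3  -17.4] [209  42] [222  58]
yel [458.126   66.4785] 627 [0.6219 0.0521] d_mm [-22.3 151.9] [440  48] [478  86]
yel [321.373 166.381] 126 [ 0.6341 -0.0938] d_mm [-10.2   5.9] [314 160] [329 171]
screw 2 off [ 0.4 -0.3] size 33.4 9.3 turn deg 80.9
screw 2 off [12.7  5.8] size 14.7 4.9 turn deg 80.7
screw 0 off [-0.1 -0.7] size 33.2 9.7 turn deg 80.4
screw 3 off [-10.2   7.1] size 11.0 6.5 turn deg 129.9
```

{"method": "servo_tool", "body": {"deltas": [-0.012,0,0.12,0,0,0,0,0,0.08,0,0,0,0,0,0.06,0,0,0,0,0,0.05,0,0,0,0,0,0.035,0,0,0,0,0,0.018,0,0,0,0,0,0,0,0,0]}}

```text
time: 48.72
tool_pos: [0.6455, -0.1022, 0.1934]
eef_rot: [180.0, -0.0, 148.2]
wrist_force: [-0.5, -0.4, -3.3]
finger_gap: 0.0248
grasp_force: 100.6
```

{"method": "servo_tool", "body": {"deltas": [0.001,-0.001,0,0,0,0.03,0.001,-0.001,0,0,0,0.03,0.001,-0.001,0,0,0,0.03,0.001,-0.001,0,0,0,0.03,0.001,-0.001,0,0,0,0.03,0.001,-0.001,0,0,0,0.03,0.001,-0.001,0,0,0,0.03,0.001,-0.001,0,0,0,0.03,0.001,-0.001,0,0,0,0.03]}}

```text
time: 49.47
tool_pos: [0.644, -0.1025, 0.1943]
eef_rot: [180.0, -0.0, 99.3]
wrist_force: [-0.3, -2.2, -3.9]
finger_gap: 0.0251
grasp_force: 100.4
```

{"method": "servo_tool", "body": {"deltas": [0,0,0,0,0,0.012,0,0,0,0,0,0.011,0,0,0,0,0,0,0,0,0,0,0,0]}}

```text
time: 49.8
tool_pos: [0.6439, -0.1022, 0.1942]
eef_rot: [180.0, -0.0, 95.6]
wrist_force: [-0.6, -1.9, -1.9]
finger_gap: 0.0247
grasp_force: 100.7
```

```bash
python3 -c "
from h import *
st()"
```

```text
t 49.8 [ 0.6439 -0.1022  0.1942] [180.   -0.   95.6] F [-0.6 -1.9 -1.9] M [-0.43  0.46  0.91] j7 16
```

{"method": "servo_tool", "body": {"deltas": [0,0,0,0,0,-0.034,0,0,0,0,0,-0.033,0,0,0,0,0,0,0,0,-0.1,0,0,0,0,0,-0.15,0,0,0,0,0,-0.15,0,0,0,0,0,0,0,0,0]}}

```text
time: 50.38
tool_pos: [0.6462, -0.1025, 0.2588]
eef_rot: [179.5, 0.1, 107.3]
wrist_force: [1.0, 0.1, -1.2]
finger_gap: 0.0249
grasp_force: 100.8
```

```bash
python3 ang.py
python3 - <<'E'
from h import *
st()
# wrench axis to the entry point 85 mm out from the seat, tool heading 175.4
h=175.4; a=np.radians(h); o=np.array([np.cos(a),np.sin(a)])*OFF[0]+np.array([np.sin(a),-np.cos(a)])*OFF[1]
seat=np.array([.4938,-.3533]); e=np.array([np.cos(a),np.sin(a)])
print('entry tcp',seat+e*.085-o,'seat tcp',seat-o)
plan([*(seat+e*.085-o),.26],h)
E
```

```text
screw 2 off [0.6 0. ] size 32.6 9.5 turn deg 80.8
screw 3 off [-1.1  8.8] size 13.5 12.4 turn deg 80.9
t 50.4 [ 0.6454 -0.1024  0.2565] [1.797e+02 1.000e-01 1.073e+02] F [-0.2 -0.4 -3.3] M [ 0.   -0.02  0.01] j7 26
entry tcp [ 0.41094705 -0.34813866] seat tcp [ 0.49567326 -0.35495557]
rot total [ 0.0014  0.0014 -0.3782] n 10 | shift total [ 1.4265 -1.7586 -0.0234] m 9 per row [ 0.1585 -0.1954 -0.0026]
```

All four screws are home (80–81°, 0.9+ N·m each). Now back to the rack.

{"method": "servo_tool", "body": {"deltas": [0,0,0,0,0,-0.038,0,0,0,0,0,-0.038,0,0,0,0,0,-0.038,0,0,0,0,0,-0.038,0,0,0,0,0,-0.038,0,0,0,0,0,-0.038,0,0,0,0,0,-0.038,0,0,0,0,0,-0.038,0,0,0,0,0,-0.037,0,0,0,0,0,-0.037]}}

```text
time: 51.27
tool_pos: [0.6433, -0.1019, 0.2521]
eef_rot: [179.9, -0.1, 175.8]
wrist_force: [-0.4, 0.3, -3.1]
finger_gap: 0.0248
grasp_force: 100.6
```

{"method": "servo_tool", "body": {"deltas": [0.158,-0.195,0,0,0,0,0.158,-0.195,0,0,0,0,0.158,-0.195,0,0,0,0,0.158,-0.195,0,0,0,0,0.158,-0.195,0,0,0,0,0.158,-0.195,0,0,0,0,0.158,-0.195,0,0,0,0,0.158,-0.195,0,0,0,0,0.158,-0.195,0,0,0,0,0,0,0,0,0,0]}}

```text
time: 52.1
tool_pos: [0.4031, -0.355, 0.2522]
eef_rot: [-179.9, -0.3, 174.8]
wrist_force: [-0.9, -1.0, -2.9]
finger_gap: 0.0251
grasp_force: 100.5
```

{"method": "servo_tool", "body": {"deltas": [0,0,0,0,0,0,0,0,0,0,0,0]}}

```text
time: 52.27
tool_pos: [0.4108, -0.3474, 0.2527]
eef_rot: [179.9, -0.0, 175.4]
wrist_force: [0.9, 0.8, -2.5]
finger_gap: 0.0246
grasp_force: 100.5
```

```bash
python3 - <<'E'
from h import *
st()
plan([.411,-.3481,.2],175.4); plan([.411,-.3481,.1465],175.4)
im=save('wrist','r1'); g=im[140:200,270:370]; hsv=cv2.cvtColor(g,cv2.COLOR_RGB2HSV)
m=cv2.inRange(hsv,np.array((0,0,60)),np.array((180,45,255)));
for y in range(20,40,3): x=np.where(m[y])[0]; print(y+140,(x.min()+270,x.max()+270,len(x)) if len(x) else None)
E
python3 fork.py
```

```text
t 52.3 [ 0.4108 -0.3474  0.2527] [179.9  -0.  175.4] F [ 0.9  0.8 -2.5] M [-0.01 -0.08 -0.01] j7 119
rot total [ 0.0008 -0.0001  0.0002] n 1 | shift total [-0.0019 -0.0045  0.3512] m 2 per row [-0.0009 -0.0022  0.1756]
rot total [ 0.0008 -0.0001  0.0002] n 1 | shift total [-0.0019 -0.0045  0.7079] m 3 per row [-0.0006 -0.0015  0.236 ]
160 None
163 None
166 (np.int64(299), np.int64(343), 25)
169 (np.int64(298), np.int64(344), 27)
172 (np.int64(297), np.int64(345), 30)
175 (np.int64(297), np.int64(346), 50)
178 (np.int64(297), np.int64(347), 51)
[[297.3421 169.0195]
 [310.9518 169.0162]
 [329.509  169.0127]
 [343.1152 169.011 ]]
```

{"method": "servo_tool", "body": {"deltas": [0,-0.003,0.2,0,0,0,0,0,0.2,0,0,0,0,0,0.2,0,0,0,0,0,0.105,0,0,0,0,0,0,0,0,0,0,0,0,0,0,0,0,0,0,0,0,0]}}

```text
time: 52.9
tool_pos: [0.4122, -0.3481, 0.1488]
eef_rot: [180.0, 0.1, 175.6]
wrist_force: [0.0, 0.1, -1.6]
finger_gap: 0.0248
grasp_force: 100.3
```

Run:
```python
from h import *
st(); plan([.4957,-.355+.0005,.1465],175.4); plan([.47,-.353+.0005,.1465],175.4)
```

```text
t 52.9 [ 0.4122 -0.3481  0.1488] [1.800e+02 1.000e-01 1.756e+02] F [ 0.   0.1 -1.6] M [-0.   -0.05  0.06] j7 117
rot total [0.0001 0.0005 0.0012] n 1 | shift total [-0.5586  0.0019  0.0151] m 3 per row [-0.1862  0.0006  0.005 ]
rot total [0.0001 0.0005 0.0012] n 1 | shift total [-0.3867  0.0015  0.0151] m 2 per row [-0.1934  0.0007  0.0076]
```

{"method": "servo_tool", "body": {"deltas": [-0.08,0,0,0,0,0.001,-0.08,0,0,0,0,0,-0.08,0,0,0,0,0,-0.08,0,0,0,0,0,0,0,0,0,0,0]}}

```text
time: 53.32
tool_pos: [0.463, -0.352, 0.1493]
eef_rot: [-180.0, 0.3, 175.5]
wrist_force: [1.5, -0.3, -1.9]
finger_gap: 0.0248
grasp_force: 100.5
```

{"method": "servo_tool", "body": {"deltas": [-0.08,0,0,0,0,0,-0.08,0,0,0,0,0,-0.07,0,0,0,0,0,0,0,0,0,0,0,0,0,0,0,0,0]}}

```text
time: 53.73
tool_pos: [0.4933, -0.3548, 0.148]
eef_rot: [180.0, 0.0, 175.4]
wrist_force: [-0.4, -0.1, -3.6]
finger_gap: 0.0249
grasp_force: 100.5
```

Run:
```python
from h import *
st(); plan([.4957,-.3545,.1395],175.4)
```

```text
t 53.7 [ 0.4933 -0.3548  0.148 ] [180.    0.  175.4] F [-0.4 -0.1 -3.6] M [0.   0.08 0.  ] j7 113
rot total [ 0.0002  0.0001 -0.    ] n 1 | shift total [-0.0155  0.0033  0.0565] m 1 per row [-0.0155  0.0033  0.0565]
```

Slid in with no contact. Lowering until the collar touches.

{"method": "servo_tool", "body": {"deltas": [-0.012,0.002,0.02,0,0,0,0,0,0.02,0,0,0,0,0,0.015,0,0,0,0,0,0,0,0,0,0,0,0,0,0,0]}}

```text
time: 54.15
tool_pos: [0.4942, -0.3549, 0.1397]
eef_rot: [179.9, -0.0, 175.3]
wrist_force: [-2.8, 1.5, 2.4]
finger_gap: 0.0254
grasp_force: 100.8
```

```bash
python3 -c "
from h import *
st()"
```

```text
t 54.1 [ 0.4942 -0.3549  0.1397] [179.9  -0.  175.3] F [-2.8  1.5  2.4] M [ 0.24  0.41 -0.01] j7 112
```

{"method": "servo_tool", "body": {"deltas": [0,0,0,0,0,0,0,0,0,0,0,0,0,0,0,0,0,0,0,0,0,0,0,0,0,0,0,0,0,0,0,0,0,0,0,0], "hand": 0.45, "force": 20}}

```text
time: 54.65
tool_pos: [0.4948, -0.3549, 0.1394]
eef_rot: [179.9, 0.0, 175.4]
wrist_force: [-0.1, -0.4, 0.4]
finger_gap: 0.0467
grasp_force: 0.0
```

{"method": "servo_tool", "body": {"deltas": [0,0,-0.06,0,0,0,0,0,-0.12,0,0,0,0,0,-0.2,0,0,0,0,0,-0.2,0,0,0,0,0,-0.2,0,0,0,0,0,-0.2,0,0,0,0,0,0,0,0,0,0,0,0,0,0,0]}}

```text
time: 55.32
tool_pos: [0.4955, -0.3554, 0.2891]
eef_rot: [-179.9, 0.2, 175.4]
wrist_force: [0.4, -0.5, -1.3]
finger_gap: 0.047
grasp_force: 0.0
```

Run:
```python
from h import *
st(); np.set_printoptions(precision=4,suppress=True)
C=cam('wrist'); im=save('wrist','f1')
for p,a,m in blobs(im,(0,180,140),(5,255,255),100):
    w=px2w('w',np.argwhere(m)[:,::-1],.184,C)[:,:2]; print('handle',p,a,cv2.minAreaRect((w*1000).astype('f4')))
S=save('scene','f2'); 
Z=R.from_euler('z',-9.2,degrees=True)
for q in('blank1_c','blank2_c','blank0_c'):
    for d in ctrl.trace(q,'scene'): print(q,d['confidence'],d['pixel'],(px2w('scene',d['pixel'],.07)-[.45,.313,0])@Z.as_matrix())
D=save('side','f3')
for n in('scene','side'):
  for q,z in(('snail',.025),('stone',.018),('pot',.05)):
    for d in ctrl.trace(q,n)[:1]: print(n,q,px2w(n,d['pixel'],z))
cv2.imwrite('pics/fin.png',np.vstack([cv2.resize(S[110:310,150:470],(480,300)),cv2.resize(D[140:380,170:470],(480,300))])[...,::-1])
```

```text
t 55.3 [ 0.4955 -0.3554  0.2891] [-179.9    0.2  175.4] F [ 0.4 -0.5 -1.3] M [-0.03  0.01  0.  ] j7 114
handle [321.3111 188.9131] 1646 ((491.1769714355469, -354.1534423828125), (24.488563537597656, 42.644386291503906), 85.369384765625)
blank1_c 0.53 [433.8, 151.2] [[0.0064 0.0654 0.07  ]]
blank2_c 0.58 [396.1, 152.1] [[-0.0008 -0.0717  0.07  ]]
scene snail [[ 0.7209 -0.23    0.025 ]]
scene stone [[ 0.6785 -0.3939  0.018 ]]
scene pot [[0.7907 0.0575 0.05  ]]
side snail [[ 0.7281 -0.2366  0.025 ]]
side stone [[ 0.6861 -0.3956  0.018 ]]
side pot [[0.7868 0.0589 0.05  ]]
```

View pics/fin.png

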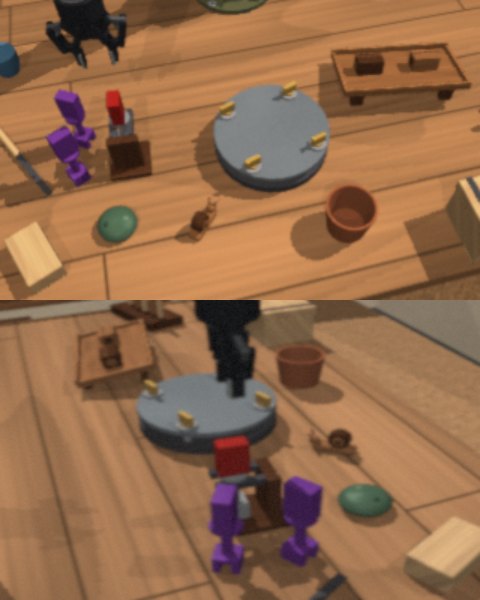

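The final picture shows both blanks in the tray at (369,62) and (424,60), and the wrench upright in the rack at (115,108). Snail, stone and pot have not moved, and the screws are aligned at their stops. The pale block at lower left is about 130 mm long, so it is no blank.

```bash
python3 -c "
from bench import ctrl
print(ctrl.hand_in())"
```

```text
the job is handed in; nothing more can be done
None
```

The job is handed in at about 55 s of the 210 s allowed: both blanks present (no pale one showed in any camera) lie in the tray, and all four screws were turned in cross order, first half way and then to their stops. The wrench hangs upright in the rack, and the snail, stone and pot still stand where they were.

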